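Load, scan and park the sample rack

TASK

Get the sample jars scanned: lift the dust cover off the rack and lay it flat on the bench, stand every sample jar upright in a pocket of the rack, and only when all are in, turn the clamp knob to free the carriage, slide it fully home to the scanner end of its rail and turn the knob fully back to lock it there. Then squeeze the scanner's trigger fully for about half a second and let it go. Last, free the carriage again, slide it all the way back to where it was parked and lock it, with the jars still standing in the rack and the bottle and the beaker left where they stand.

Things in the scene. Friction and masses are not known exactly. Their poses are not given: they have to be found in the camera images.
- cover: white dust cover lying over the rack: plate 86 x 226 x 5 mm with a bar handle on top and two 8 mm pads underneath; 0.18 kg. Origin: centre of the pads' underside, which stands on the bench (z = 0) when laid down; y along its length, z up. The handle bar lies along y: 14 mm thick, 90 mm long, 39 to 53 mm above the origin, open below down to the plate top at 13 mm
- jar1: squat amber glass sample jar, 58 mm across and 70 mm tall, with a white screw cap 50 mm across that takes up the top 22 mm; 0.2 kg, heavy at the bottom; there are up to three alike (None = absent). Origin: centre of its underside, z up along its axis
- jar2: squat amber glass sample jar, 58 mm across and 70 mm tall, with a white screw cap 50 mm across that takes up the top 22 mm; 0.2 kg, heavy at the bottom; there are up to three alike (None = absent). Origin: centre of its underside, z up along its axis
- jar3: squat amber glass sample jar, 58 mm across and 70 mm tall, with a white screw cap 50 mm across that takes up the top 22 mm; 0.2 kg, heavy at the bottom; there are up to three alike (None = absent). Origin: centre of its underside, z up along its axis
- station: fixed low rail that the carriage rides on, 100 mm wide, 520 mm long, 32 mm high at its ends; two stop teeth reach 75 mm to either side of its centre line. Origin: centre of its underside; y runs along the rail towards the home (scanner) end, z up
- rack (a point): centre of the rack's floor, on its top surface 40 mm above the bench; moves with the carriage; y along the rail towards the home end, z up. Three square pockets 66 mm wide in a row, centred at y = -71, 0 and +71 mm, black walls 5 mm thick and 20 mm high; 76 x 218 mm over all
- carriage (a joint): travel of the carriage along its rail in m: 0 = parked (start), 0.13 = fully home against the end of travel at the scanner end. About 2 N of friction. Clamped, it has up to 8 mm of play
- clamp_knob (a joint): angle of the clamp knob: 0 = locked, 1.2 rad = free; freed by turning anticlockwise seen from above; stays where left (0.1 N m). Its steel tongues catch behind a tooth of the rail when locked, so it locks only when parked or fully home (within 4 mm). Free, its bar lies in line with the rail; locked, slanted across
- knob_grip (a point): on the vertical axis of the black clamp knob, at gripping height, 76 mm above the bench; turns with the knob, x along its bar. It rides on the carriage at y = -175 mm from the rack's centre. Bar 14 mm wide, 56 mm long, from 24 mm below to 15 mm above this point, on a round base 54 mm across. The freed carriage can be slid by this bar
- trigger (a joint): angle of the scanner's sprung trigger: 0 = let go, 0.2 rad = fully squeezed; needs about 4 N at first and 9 N at the end, and springs back
- scanner: scanner gun lying on its side in a fixed cradle beside the rail. Origin: on the bench under the gun; x along the barrel towards the rail, y along the handle away from the head, z up. Grey head: y = -106 to -44 mm, top 98 mm above the bench. Black handle: y up to +72 mm, x = -35 to -5 mm, 49 to 85 mm above the bench
- squeeze (a point): where to squeeze, fixed to the gun, 67 mm above the bench, axes as the scanner's. Handle's back face at x = -35 mm from here. Grey trigger bar (10 mm thick, 26 mm high) in front of the handle, hinged beside the head at y = -62 mm, free end at y = +20 mm; its outer face is at x = +22 mm here when let go, about +9 mm fully squeezed (towards -x)
- bottle: bystander: reagent bottle with a blue cap, 68 mm across, 170 mm tall; origin at the centre of its underside
- beaker: bystander: empty glass beaker, 72 mm across, 90 mm tall; origin at the centre of its underside
There are look-alikes about, which are no part of the job. What is shaped like the jar2 but yellow is not meant. Several things look just like the scanner: the one meant starts nearest to the robot's base.

How it is judged (in metres and radians):
On the way, in this order (a step that is already met when the one before it is completed fails the run):
1. the cover lies flat on the bench (height (world z) of cover below 0.008 m and angle between cover's own z axis and vertical below 0.08 rad and linear speed of cover below 0.03 m/s), for 0.2 s.
2. every jar stands upright in a rack pocket while the carriage is still parked (x of jar1 in the frame of rack between -0.02 and 0.02 m and y of jar1 in the frame of rack between -0.1 and 0.1 m and z of jar1 in the frame of rack between -0.006 and 0.006 m and angle between each of jar1, jar2, jar3's own z axis and vertical below 0.12 rad and x of jar2 in the frame of rack between -0.02 and 0.02 m and y of jar2 in the frame of rack between -0.1 and 0.1 m and z of jar2 in the frame of rack between -0.006 and 0.006 m and x of jar3 in the frame of rack between -0.02 and 0.02 m and y of jar3 in the frame of rack between -0.1 and 0.1 m and z of jar3 in the frame of rack between -0.006 and 0.006 m and contact force between each of jar1, jar2, jar3 and the fingers below 0.5 N and value of joint carriage below 0.015 m), for 0.2 s.
3. the carriage is fully home (value of joint carriage above 0.12 m), for 0.1 s.
4. the knob is locked with the carriage home (value of joint carriage above 0.12 m and value of joint clamp_knob below 0.2 rad), for 0.2 s.
5. the trigger is squeezed fully, with the carriage locked home and the jars in the rack (all of step 4 and value of joint trigger above 0.16 rad and x of jar1 in the frame of rack between -0.02 and 0.02 m and y of jar1 in the frame of rack between -0.1 and 0.1 m and z of jar1 in the frame of rack between -0.006 and 0.006 m and angle between each of jar1, jar2, jar3's own z axis and vertical below 0.12 rad and x of jar2 in the frame of rack between -0.02 and 0.02 m and y of jar2 in the frame of rack between -0.1 and 0.1 m and z of jar2 in the frame of rack between -0.006 and 0.006 m and x of jar3 in the frame of rack between -0.02 and 0.02 m and y of jar3 in the frame of rack between -0.1 and 0.1 m and z of jar3 in the frame of rack between -0.006 and 0.006 m), for 0.2 s.
6. the carriage is back at its parked end and locked there (value of joint carriage below 0.01 m and value of joint clamp_knob below 0.2 rad), for 0.2 s.
At the end, for the whole second after the job is handed in: Every jar stands upright (within 7 degrees) on the floor of a rack pocket, the carriage is back at its parked end (joint below 0.010 m), the knob is locked (below 0.2 rad), the trigger is let go (below 0.04 rad) and the cover lies flat and still on the bench (all of step 1 and all of step 6 and x of jar1 in the frame of rack between -0.02 and 0.02 m and y of jar1 in the frame of rack between -0.1 and 0.1 m and z of jar1 in the frame of rack between -0.006 and 0.006 m and angle between each of jar1, jar2, jar3's own z axis and vertical below 0.12 rad and x of jar2 in the frame of rack between -0.02 and 0.02 m and y of jar2 in the frame of rack between -0.1 and 0.1 m and z of jar2 in the frame of rack between -0.006 and 0.006 m and x of jar3 in the frame of rack between -0.02 and 0.02 m and y of jar3 in the frame of rack between -0.1 and 0.1 m and z of jar3 in the frame of rack between -0.006 and 0.006 m and value of joint trigger below 0.04 rad); the robot touches nothing.
It fails at once if the bottle is moved more than 3 cm or tipped (distance of bottle from where it was at the start of the episode above 0.03 m or angle between bottle's own z axis and vertical above 0.4 rad).
It fails at once if the beaker is moved more than 3 cm or tipped (distance of beaker from where it was at the start of the episode above 0.03 m or angle between beaker's own z axis and vertical above 0.4 rad).
Of jar1, jar2, jar3 only 2 to 3 are there at a start; the rules pass over those that are not, and their reading is None.
At some moment in a run one of jar1, jar2, jar3 may be knocked a few centimetres aside while the robot is not near it.
It also fails if it takes over 192 s, if anything falls off the work surface, if the arm or the gripper's body presses on something with over 40 N, if the wrist force passes 120 N, or if a joint passes its speed limit or range.

ROBOT

A 6-joint arm with a two-finger parallel gripper is mounted at the origin on the work surface. World frame = base frame: x ahead of the robot, y to its left, z up, the work surface at z = 0. Lengths are in mm, angles in rad, forces in N, time in s.
With the tool pointing down it reaches from about 375 to 750 mm from the base axis. Payload 9 kg.
Tool frame: the origin (TCP) lies at the very end of the fingers, on their centre line; the grasp point (between the pads) lies 19 mm behind it (ctrl.grip_point_offset is the distance from the TCP to the grasp point, in mm); z points along the fingers, y is the direction in which the jaws open and shut (so a half turn about z gives the same grasp; the last joint's range is limited). The gripper opens to 85 mm and grips with 20 to 120 N. Pads are 22 mm wide; open, the fingers measure 114 mm over their backs; the gripper's body (76 mm by 85 mm) begins 54 mm behind the grasp point. The pads swing forward as they close: fully open they stand 13 mm farther back than shut.
Start: joints at [0.927, 0.104, 0.097, 1.564, 0, 1.353], TCP at [247.838, 546.455, 231.331] pointing down, gripper open.
Joint ranges: [-2.99, 2.99], [-0.84, 1.86], [-1.1, 1.16], [-1.84, 2.11], [-1.51, 1.56], [-3.14, 3.14]. Speed limits (rad/s): [2.22, 2.22, 2.57, 3.14, 3.14, 3.14].

INTERFACE

Orientations are given as a unit quaternion [x, y, z, w].
In Python, from plant import ctrl gives the robot as it stands. The module is installed in compiled form; this text tells all that it offers.
- The arm moves only by the shell command python3 -m crank 'ROWS'. ROWS is JSON, a list of rows, each an object with "xyz": the shift along the tool's x, y, z in mm, a list of three; "twist": the turn, a rotation vector about the tool's x, y, z in degrees, a list of three; "jaw": the opening, from 0 (shut) to 1 (fully open). A call has 1 to 12 rows; each row is the pose to reach, as a shift and turn from the pose commanded when the call began, along the tool's axes at that moment; what a row does not reach only later rows make up. A row lasts 1/8 s, in which the tool goes at most 62.5 mm and 10.7 degrees, less where a joint would pass 70% of its speed; a pose out of reach is approached as far as the arm can. A call with a gripper value outside its range is refused whole. The fingers move at their own pace and stop on an object; the grip force is fixed at half the most. Time passes only in rows, so rows that repeat a pose let the fingers close. It gives the time, the measured TCP pose, the force and the opening at its end, in the units of the state.
- ctrl.state(): the state, without advancing time (a new reading comes with each control period).
- ctrl.camera(name): name is "scene" or "top"; returns a dict with "img" (420x560x3 uint8, red, green, blue), "fx", "fy", "cx", "cy" (pixels), "k1" (the pictures are not rectified: a ray, as slopes to the right and down, at radius r is drawn at 1 + k1 r^2 times it, then the intrinsics apply), "R" (3x3) and "t" (3): a world point X has camera coordinates R X + t. Camera axes: x right, y down, z forward; pixel columns grow to the right and rows downward; lengths in mm; the calibration is good to about 2 mm. A picture is of the moment at which its call begins. There is no depth.
- ctrl.close_job(): hands the job in, once; it reports no verdict.
The state is a dict: "time": time; "q": joint angles; "dq": joint speeds; "effort": joint torques, N m; "eef_pos": TCP position; "tcp_rot": TCP orientation; "contact_force": force on the tool from outside, world axes, zero at the start; "wrist_torque": the same for the moment, N m; "finger_gap": finger opening in mm.
Only numpy, scipy, OpenCV 4.12 (cv2) and the standard library are available. Lean on these libraries where they do the work, as an engineer would, in place of code of your own. Each camera call takes 0.05 s, during which the arm holds its last target.

## Working session

There is one attempt and no reset: what is moved stays moved. The work goes in short steps, Python scripts to look and compute and a shell command to move; the robot and the scene stay as the last step left them, time stands still between calls to the robot, and variables do not carry over. Pictures are saved under pics/ and viewed, and the job is handed in when it is done.

```bash
mkdir -p pics; python3 - <<'E'
from plant import ctrl
import cv2
s=ctrl.state()
for k,v in s.items(): print(k,v)
for n in("scene","top"):
    c=ctrl.camera(n); cv2.imwrite(f"pics/{n}0.png",c["img"][:,:,::-1])
    print(n,{k:(v.tolist() if hasattr(v,'tolist') else v) for k,v in c.items() if k!="img"})
print(ctrl.grip_point_offset)
E
```

```text
time 0.0
q [9.27284145e-01 1.04720889e-01 9.64575448e-02 1.56390873e+00
 2.85094396e-05 1.35314856e+00]
dq [ 0.00125475 -0.00066653  0.00063482  0.0004598   0.00102418  0.00053747]
effort [ 1.31836947e-03 -5.56923079e+01  5.03653693e+01  1.64468971e-02
 -2.64348391e-04 -6.08351769e-07]
eef_pos [247.61033247 546.15071605 230.50323998]
tcp_rot [ 2.11326750e-01  9.77415230e-01 -6.19139574e-04 -3.00071675e-04]
contact_force [-0.0050242   0.08092258 -0.89328275]
wrist_torque [-0.02793204  0.04481696  0.01683067]
finger_gap 84.99271813484772
scene {'fx': 395.2968183880476, 'fy': 395.2968183880476, 'cx': 286.1528791015402, 'cy': 206.90553507681156, 'k1': -0.016917158849754227, 'R': [[0.8516743036971852, 0.5240538672372543, -0.0042923950881657786], [0.34701593629075667, -0.5700582010961219, -0.7447238329228514], [-0.3927223196893247, 0.6327726223508185, -0.6673589648915369]], 't': [-463.0231253587021, -72.36406214427863, 1460.9359591015766]}
top {'fx': 465.7651117869432, 'fy': 465.7651117869432, 'cx': 279.1461772817673, 'cy': 210.48285059291962, 'k1': -0.10626328100935967, 'R': [[-0.003766457037835835, -0.9999896512278876, -0.0025517128579570776], [-0.9991697913678924, 0.0038668569455632264, -0.04055583108758527], [0.040565278493119424, 0.0023968426084906157, -0.9991740155379771]], 't': [54.26869263789337, 507.5001397749276, 1281.3789626807272]}
18.700000000000003
```

View pics/scene0.png

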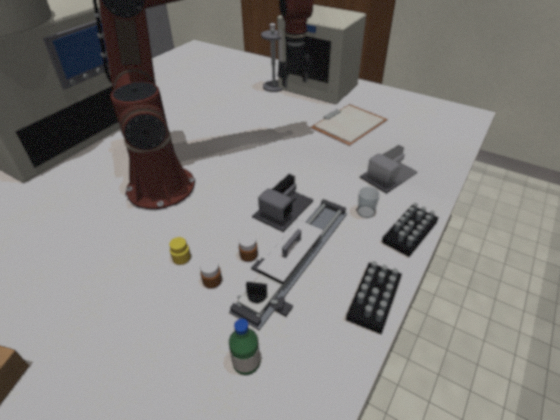

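View pics/top0.png

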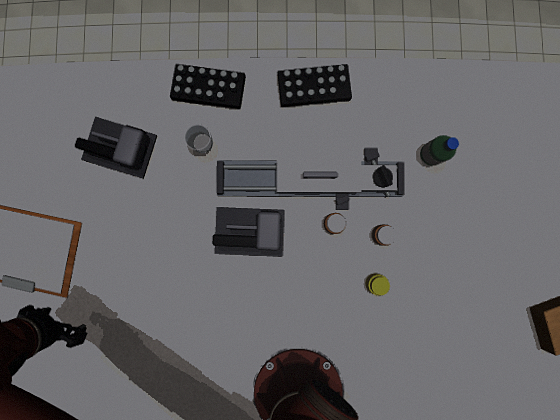

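```bash
cat > h.py <<'E'
import numpy as np, cv2
from plant import ctrl
def ray(c,u,v):
    x,y=(u-c["cx"])/c["fx"],(v-c["cy"])/c["fy"]
    K=np.array([[c["fx"],0,c["cx"]],[0,c["fy"],c["cy"]],[0,0,1.]])
    p=cv2.undistortPoints(np.array([[[u,v]]],float),K,np.array([c["k1"],0,0,0,0.]))[0,0]
    R=np.array(c["R"]);t=np.array(c["t"])
    return -R.T@t, R.T@np.array([p[0],p[1],1.])
def onz(c,u,v,z):
    o,d=ray(c,u,v); return (o+d*(z-o[2])/d[2]).round(1)
def proj(c,X):
    X=np.array(c["R"])@np.array(X,float)+np.array(c["t"]); x,y=X[0]/X[2],X[1]/X[2]; f=1+c["k1"]*(x*x+y*y)
    return c["fx"]*x*f+c["cx"],c["fy"]*y*f+c["cy"]
def tri(c1,p1,c2,p2):
    o1,d1=ray(c1,*p1);o2,d2=ray(c2,*p2)
    d1/=np.linalg.norm(d1);d2/=np.linalg.norm(d2)
    s=np.linalg.lstsq(np.array([d1,-d2]).T,o2-o1,rcond=None)[0]
    a,b=o1+s[0]*d1,o2+s[1]*d2
    return ((a+b)/2).round(1),np.linalg.norm(a-b).round(1)
def crop(c,name,u0,v0,u1,v1,s):
    cv2.imwrite(f"pics/{name}.png",cv2.resize(c["img"][v0:v1,u0:u1,::-1],None,fx=s,fy=s,interpolation=cv2.INTER_CUBIC))
E
python3 - <<'E'
from h import *
c=ctrl.camera("top");crop(c,"t1",200,130,420,310,3.6)
d=ctrl.camera("scene");crop(d,"s1",150,160,370,340,3.6)
E
```

```text
(no output)
```

View pics/t1.png

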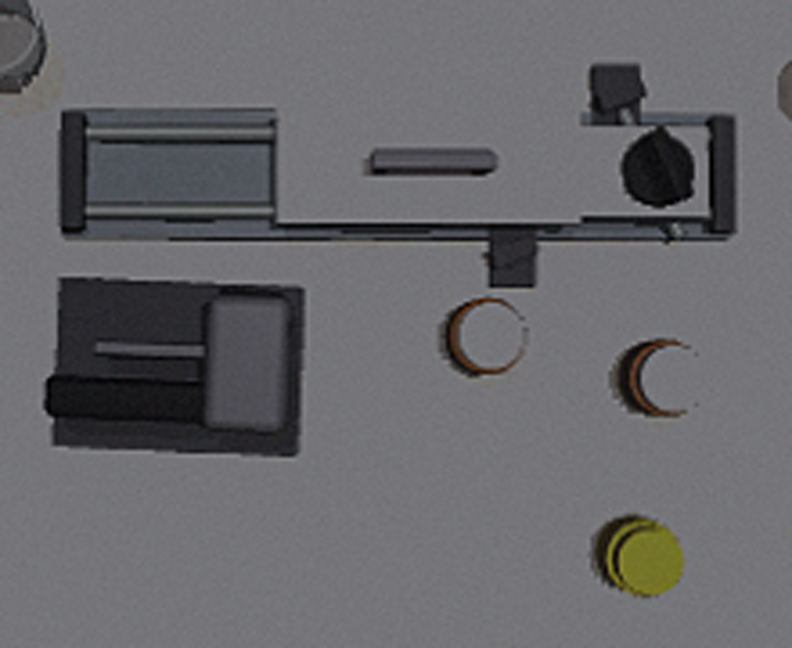

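View pics/s1.png

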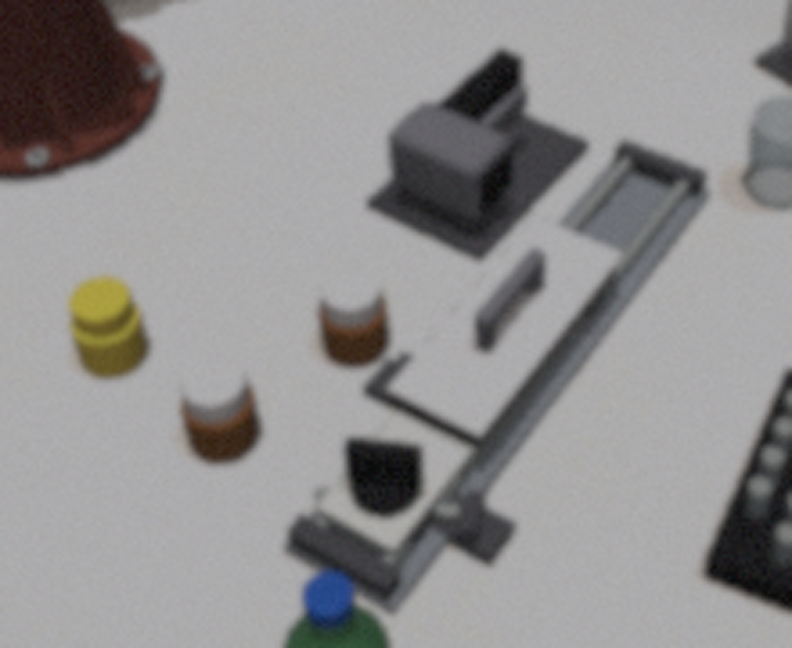

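```bash
python3 - <<'E'
from h import *
c=ctrl.camera("top");d=ctrl.camera("scene")
T=lambda x,y:(200+x/3.6,130+y/3.6); S=lambda x,y:(150+x/3.6,160+y/3.6)
print("handle tri",tri(c,T(434,157),d,S(512,280)))
print("handle ends",onz(c,*T(372,157),113),onz(c,*T(495,157),113))
print("knob tri",tri(c,T(659,150),d,S(385,447)))
for n,p in dict(knob=(660,166),).items(): print(n,onz(c,*T(*p),85))
# knob bar ends
print("bar",onz(c,*T(655,130),91),onz(c,*T(680,200),91))
for p in((490,337),(668,378)): print("jar cap",onz(c,*T(*p),70))
for p in((353,335),(221,420)): print("jar",onz(d,*S(*p),24))
print("rail ends",[onz(c,*T(*p),32) for p in((62,108),(62,235),(735,116),(735,233))])
print("head",[onz(c,*T(*p),98) for p in((210,297),(288,297),(290,430),(205,430))])
print("handle scan",[onz(c,*T(*p),85) for p in((48,377),(48,415),(204,382))],"trig",[onz(c,*T(*p),80) for p in((95,342),(95,355),(204,347),(204,357))])
print("bottle",onz(c,452,143,170),"beaker top",onz(c,199,138,90))
hsv=cv2.cvtColor(c["img"],cv2.COLOR_RGB2HSV)
h2=cv2.cvtColor(d["img"],cv2.COLOR_RGB2HSV)
for im in(hsv,h2):
    m=((im[...,0]<20)&(im[...,0]>4)&(im[...,1]>120)).astype(np.uint8)
    n,l,st,ce=cv2.connectedComponentsWithStats(m)
    for i in range(1,n):
        if st[i,4]>8: print(st[i],ce[i].round(1))
    print()
E
```

```text
handle tri (array([598.4, -55.1, 106.4]), np.float64(0.2))
handle ends [597.9 -10.3 113. ] [597.7 -98.  113. ]
knob tri (array([ 601. , -225.4,   86.8]), np.float64(12.1))
knob [ 594.3 -222.7   85. ]
bar [ 620.  -218.2   91. ] [ 568.7 -235.7   91. ]
jar cap [469.9 -98.4  70. ]
jar cap [ 439.1 -229.9   70. ]
jar [ 477.6 -110.8   24. ]
jar [ 440.7 -237.6   24. ]
rail ends [array([646.4, 222. ,  32. ]), array([549.1, 221.6,  32. ]), array([ 638.9, -293.4,   32. ]), array([ 548.9, -291.8,   32. ])]
head [array([499.1, 106. ,  98. ]), array([498.9,  49.9,  98. ]), array([403.6,  48.9,  98. ]), array([403.8, 109.8,  98. ])]
handle scan [array([441.9, 224.5,  85. ]), array([414.3, 224.5,  85. ]), array([438. , 111.1,  85. ])] trig [array([467.3, 190.8,  80. ]), array([457.8, 190.8,  80. ]), array([463.4, 111.2,  80. ]), array([456.1, 111.3,  80. ])]
bottle [ 667.5 -378.4  170. ] beaker top [696.5 262.6  90. ]
[  0 206  82  91 823] [ 58.8 248.3]
[324 213  15  21  62] [328.8 222.9]
[375 225  14  20  48] [378.7 233.5]
[530 297  30  58 995] [548.9 324.4]
[ 19 319  10  12  32] [ 23.3 324.6]
[  6
[... 1966 characters left out ...]
 25] [140.3 167.3]
[158 163   8  10  22] [161.2 167.7]
[170 163   4   5   9] [171.3 165.4]
[132 171   8  12  25] [134.5 178. ]
[179 172   7   6  12] [181.9 174.6]
[144 175   3   5   9] [145. 177.]
[160 177   5   6  13] [161.9 178.9]
[149 179   5   5   9] [151.4 181. ]
[184 179   7  11  20] [186.8 184. ]
[166 181   8  10  22] [169.9 186. ]
[150 185   5   5  12] [152.6 186.8]
[145 186   4   4   9] [146.4 187.2]
[132 189   8   9  20] [135.4 192.8]
[180 191   7   8  24] [182.4 194.3]
[162 192   7  12  21] [165.2 197.9]
[139 196  11  10  28] [143.6 200.8]
[134 199   3   5   9] [135.  200.9]
[147 200   9   8  22] [151.3 204.1]
[241 248  15  12 115] [248.5 254.5]
[203 273  17  14 133] [211.9 280.7]
```

```bash
cat >> h.py <<'E'
from scipy.spatial.transform import Rotation as Ro
def plan(x,y,z,yaw_deg=None):
    """tool-frame shift (mm) & twist (deg) to TCP target; yaw = world angle of jaw axis (tool y), mod 180; tool straight down"""
    s=ctrl.state(); R=Ro.from_quat(s["tcp_rot"]); M=R.as_matrix()
    d=M.T@(np.array([x,y,z])-s["eef_pos"])
    th=np.degrees(np.arctan2(M[1,1],M[0,1]))
    if yaw_deg is None: yaw_deg=th
    best=[]
    for k in (-2,-1,0,1,2):
        y_=yaw_deg+180*k
        t=np.radians(y_); yv=np.array([np.cos(t),np.sin(t),0]); zv=np.array([0,0,-1.]); xv=np.cross(yv,zv)
        rv=(R.inv()*Ro.from_matrix(np.array([xv,yv,zv]).T)).as_rotvec(degrees=True)
        best.append((np.linalg.norm(rv),rv.round(1),y_))
    best.sort(key=lambda b:b[0])
    print("t",round(s["time"],2),"tcp",s["eef_pos"].round(1),"yaw",th.round(1),"F",s["contact_force"].round(1),"gap",round(s["finger_gap"],1))
    print("-> xyz",d.round(1).tolist(),"twist",best[0][1].tolist(),"alt",best[1][1].tolist())
E
python3 -c "
from h import *
plan(598,-55,180,0)"
```

```text
t 0.3 tcp [247.8 546.4 231.1] yaw 65.6 F [-0.5  0.  -0. ] gap 85.3
-> xyz [-567.3, -403.0, 51.2] twist [-0.0, 0.0, 65.6] alt [-0.0, 0.0, 65.6]
```

Candidates (top view): the amber jars are at (335,223) and (385,235), and the yellow look-alike at (378,285) is not meant. The scanner nearest the base is at (250,232), and the far look-alike at (118,147) is not meant. There is one cover, with its handle at (320,174), and one knob at (383,175). The close crop t1 confirms the amber bodies with white caps and the near scanner.

```bash
python3 -m crank '[{"xyz":[-567,-403,51],"twist":[0,0,65.6],"jaw":1},{"xyz":[-567,-403,51],"twist":[0,0,65.6],"jaw":1},{"xyz":[-567,-403,51],"twist":[0,0,65.6],"jaw":1},{"xyz":[-567,-403,51],"twist":[0,0,65.6],"jaw":1},{"xyz":[-567,-403,51],"twist":[0,0,65.6],"jaw":1},{"xyz":[-567,-403,51],"twist":[0,0,65.6],"jaw":1},{"xyz":[-567,-403,51],"twist":[0,0,65.6],"jaw":1},{"xyz":[-567,-403,51],"twist":[0,0,65.6],"jaw":1},{"xyz":[-567,-403,51],"twist":[0,0,65.6],"jaw":1},{"xyz":[-567,-403,51],"twist":[0,0,65.6],"jaw":1},{"xyz":[-567,-403,51],"twist":[0,0,65.6],"jaw":1},{"xyz":[-567,-403,51],"twist":[0,0,65.6],"jaw":1}]'; python3 -c "
from h import *
plan(598,-54,80,0)"
```

```text
time: 1.8
eef_pos: [598.5, -58.2, 179.0]
tcp_rot: [0.708, 0.706, -0.0, -0.0]
contact_force: [0.1, 0.3, 0.5]
finger_gap: 85.3
t 1.8 tcp [598.5 -58.2 179. ] yaw -0.2 F [0.1 0.3 0.5] gap 85.3
-> xyz [4.2, -0.4, 99.0] twist [-0.1, -0.0, -0.2] alt [-0.1, -0.0, -0.2]
```

```bash
python3 -m crank '[{"xyz":[2,0,30],"twist":[0,0,0],"jaw":1},{"xyz":[4,0,60],"twist":[0,0,0],"jaw":1},{"xyz":[4,0,90],"twist":[0,0,0],"jaw":1},{"xyz":[4,0,99],"twist":[0,0,0],"jaw":1},{"xyz":[4,0,99],"twist":[0,0,0],"jaw":0},{"xyz":[4,0,99],"twist":[0,0,0],"jaw":0},{"xyz":[4,0,99],"twist":[0,0,0],"jaw":0},{"xyz":[4,0,99],"twist":[0,0,0],"jaw":0},{"xyz":[4,0,99],"twist":[0,0,0],"jaw":0},{"xyz":[4,0,99],"twist":[0,0,0],"jaw":0}]'
python3 - <<'E'
from h import *
c=ctrl.camera("scene");crop(c,"s2",150,100,370,340,2.5);plan(598,-54,230)
E
```

```text
time: 3.05
eef_pos: [598.3, -50.9, 82.2]
tcp_rot: [0.707, 0.707, 0.0, 0.001]
contact_force: [0.1, 0.2, 5.3]
finger_gap: 12.7
t 3.1 tcp [598.3 -50.9  82.2] yaw 0.0 F [-1.  -0.5  5.7] gap 12.7
-> xyz [-3.1, -0.1, -147.8] twist [0.1, 0.0, -0.0] alt [0.1, 0.0, -0.0]
```

View pics/s2.png

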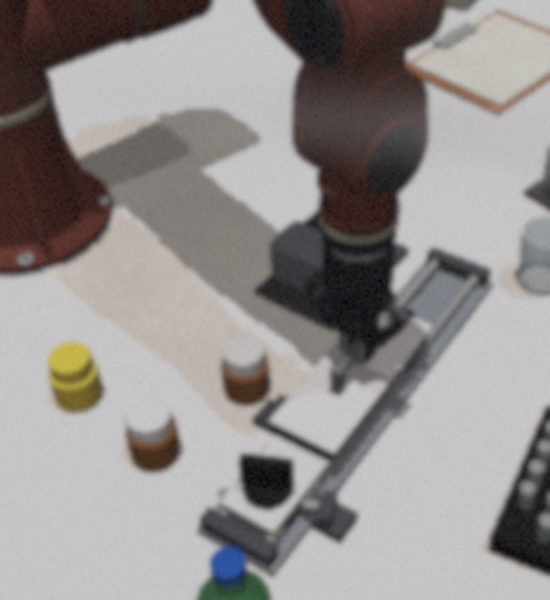

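The scene view shows the fingers closed on the handle. Next I lift.

```bash
python3 -m crank '[{"xyz":[0,0,-20],"twist":[0,0,0],"jaw":0},{"xyz":[0,0,-45],"twist":[0,0,0],"jaw":0},{"xyz":[0,0,-75],"twist":[0,0,0],"jaw":0},{"xyz":[0,0,-105],"twist":[0,0,0],"jaw":0},{"xyz":[0,0,-135],"twist":[0,0,0],"jaw":0},{"xyz":[0,0,-140],"twist":[0,0,0],"jaw":0},{"xyz":[0,0,-140],"twist":[0,0,0],"jaw":0}]'
python3 - <<'E'
from h import *
c=ctrl.camera("scene");crop(c,"s3",150,100,370,340,2.5)
c=ctrl.camera("top");crop(c,"t3",200,80,420,310,2.5);plan(420,-54,220,0)
E
```

```text
time: 3.98
eef_pos: [597.7, -50.7, 221.0]
tcp_rot: [0.707, 0.707, 0.0, -0.0]
contact_force: [0.5, -0.3, -3.1]
finger_gap: 12.8
t 4.08 tcp [597.1 -50.6 219.8] yaw 0.0 F [ 0.8  0.  -2.3] gap 13.0
-> xyz [-3.4, -177.1, 0.2] twist [-0.1, -0.0, 0.0] alt [-0.1, -0.0, 0.0]
```

View pics/s3.png

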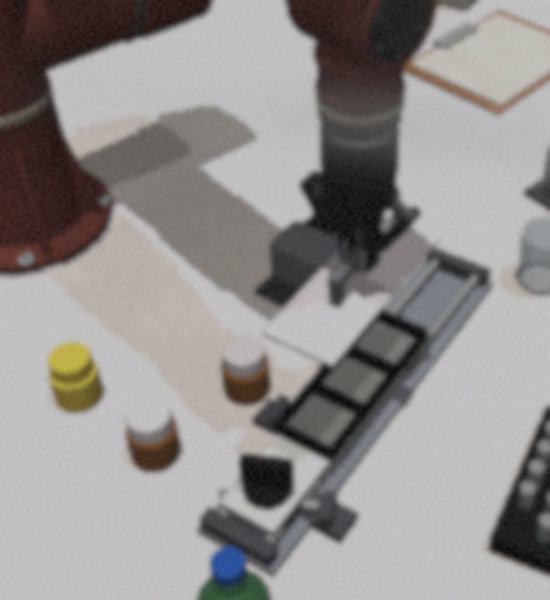

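View pics/t3.png

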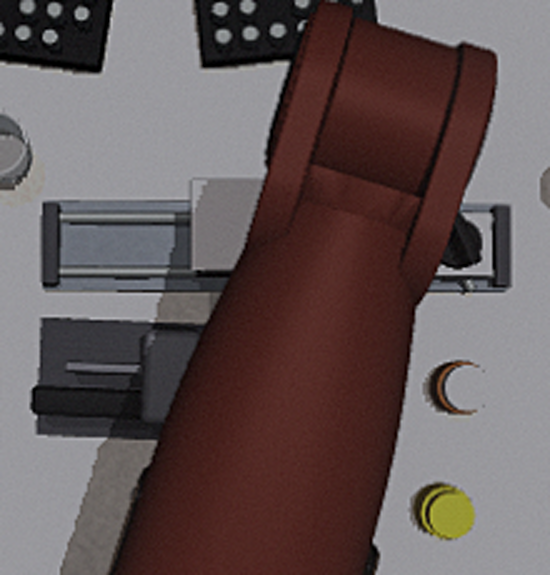

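The cover is off and hanging level, and the rack shows three empty pockets. I carry it to the free bench area around (420,-410).

```bash
python3 -m crank '[{"xyz":[-20,-10,0],"twist":[0,0,0],"jaw":0},{"xyz":[-55,-28,0],"twist":[0,0,0],"jaw":0},{"xyz":[-95,-48,0],"twist":[0,0,0],"jaw":0},{"xyz":[-135,-68,0],"twist":[0,0,0],"jaw":0},{"xyz":[-175,-87,0],"twist":[0,0,0],"jaw":0},{"xyz":[-215,-106,0],"twist":[0,0,0],"jaw":0},{"xyz":[-255,-126,0],"twist":[0,0,0],"jaw":0},{"xyz":[-295,-146,0],"twist":[0,0,0],"jaw":0},{"xyz":[-330,-163,0],"twist":[0,0,0],"jaw":0},{"xyz":[-355,-175,0],"twist":[0,0,0],"jaw":0},{"xyz":[-360,-177,0],"twist":[0,0,0],"jaw":0},{"xyz":[-360,-177,0],"twist":[0,0,0],"jaw":0}]'
python3 - <<'E'
from h import *
c=ctrl.camera("scene");crop(c,"s4",50,150,370,390,2.5)
c=ctrl.camera("top");crop(c,"t4",200,80,520,320,2.5);plan(420,-410,60,0)
E
```

```text
time: 5.58
eef_pos: [420.6, -410.2, 220.4]
tcp_rot: [0.707, 0.707, 0.0, -0.001]
contact_force: [-0.3, -0.1, -1.8]
finger_gap: 12.6
t 5.67 tcp [ 421.2 -409.8  220.9] yaw 0.1 F [-0.2  0.1 -0.5] gap 12.8
-> xyz [-0.4, -1.2, 160.9] twist [-0.0, -0.0, 0.1] alt [-0.0, -0.0, 0.1]
```

View pics/s4.png

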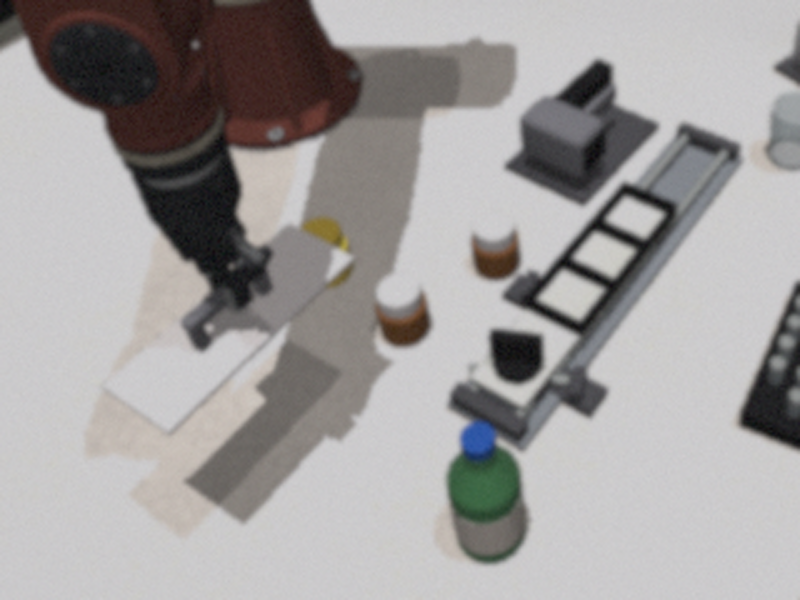

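View pics/t4.png

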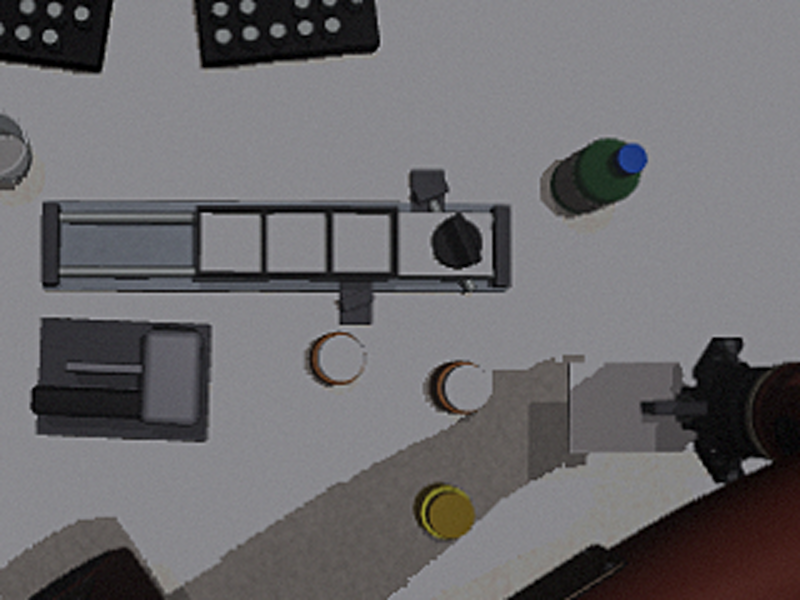

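```bash
python3 -m crank '[{"xyz":[0,0,20],"twist":[0,0,0],"jaw":0},{"xyz":[0,0,55],"twist":[0,0,0],"jaw":0},{"xyz":[0,0,90],"twist":[0,0,0],"jaw":0},{"xyz":[0,0,125],"twist":[0,0,0],"jaw":0},{"xyz":[0,0,155],"twist":[0,0,0],"jaw":0},{"xyz":[0,0,175],"twist":[0,0,0],"jaw":0},{"xyz":[0,0,182],"twist":[0,0,0],"jaw":0},{"xyz":[0,0,185],"twist":[0,0,0],"jaw":0},{"xyz":[0,0,185],"twist":[0,0,0],"jaw":0}]'
python3 - <<'E'
from h import *
c=ctrl.camera("scene");crop(c,"s5",50,150,370,390,2.5)
E
```

```text
time: 6.8
eef_pos: [421.2, -411.3, 37.2]
tcp_rot: [0.707, 0.707, -0.0, 0.001]
contact_force: [-0.0, -0.2, -0.9]
finger_gap: 12.9
```

View pics/s5.png

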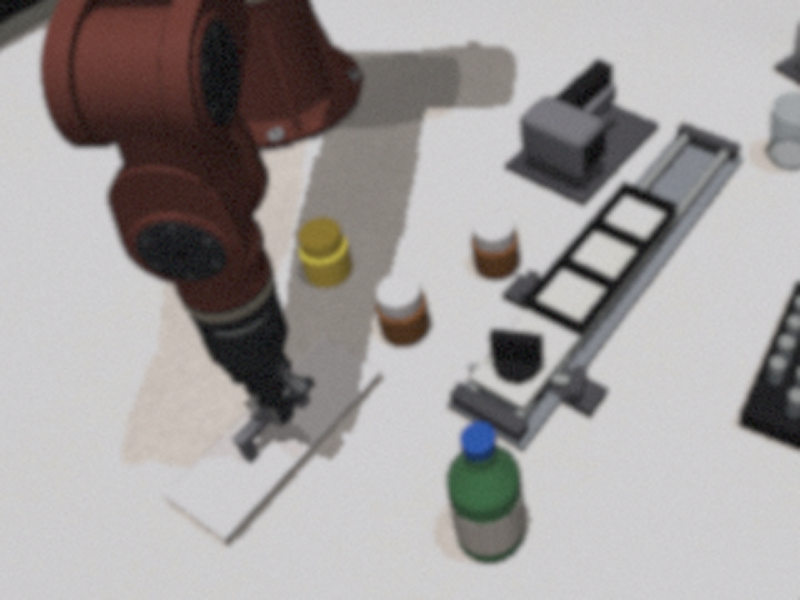

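The cover is just above the bench and level. I lower it slowly until it touches.

```bash
python3 -m crank '[{"xyz":[0,0,3],"twist":[0,0,0],"jaw":0},{"xyz":[0,0,5],"twist":[0,0,0],"jaw":0},{"xyz":[0,0,6],"twist":[0,0,0],"jaw":0},{"xyz":[0,0,6],"twist":[0,0,0],"jaw":0}]'
```

```text
time: 7.35
eef_pos: [420.8, -410.8, 30.3]
tcp_rot: [0.707, 0.707, 0.0, 0.0]
contact_force: [-1.1, -0.0, -0.8]
finger_gap: 12.8
```

```bash
python3 -m crank '[{"xyz":[0,0,2],"twist":[0,0,0],"jaw":0},{"xyz":[0,0,3],"twist":[0,0,0],"jaw":0},{"xyz":[0,0,3],"twist":[0,0,0],"jaw":0}]'
```

```text
time: 7.72
eef_pos: [420.9, -410.9, 30.2]
tcp_rot: [0.707, 0.707, -0.0, 0.0]
contact_force: [-8.0, 10.4, 24.7]
finger_gap: 12.5
```

Contact is at TCP z = 30. I open, rise and move towards the jars.

```bash
python3 -m crank '[{"xyz":[0,0,-3],"twist":[0,0,0],"jaw":0},{"xyz":[0,0,-3],"twist":[0,0,0],"jaw":1},{"xyz":[0,0,-3],"twist":[0,0,0],"jaw":1},{"xyz":[0,0,-3],"twist":[0,0,0],"jaw":1},{"xyz":[0,0,-3],"twist":[0,0,0],"jaw":1},{"xyz":[0,0,-30],"twist":[0,0,0],"jaw":1},{"xyz":[0,0,-80],"twist":[0,0,0],"jaw":1},{"xyz":[0,0,-130],"twist":[0,0,0],"jaw":1},{"xyz":[0,0,-170],"twist":[0,0,0],"jaw":1},{"xyz":[0,0,-170],"twist":[0,0,0],"jaw":1}]'
python3 - <<'E'
from h import *
d=ctrl.camera("scene");crop(d,"s6",50,150,370,390,2.5)
c=ctrl.camera("top");crop(c,"t6",200,130,420,310,3.6)
S=lambda x,y:(50+x/2.5,150+y/2.5)
im=cv2.cvtColor(d["img"],cv2.COLOR_RGB2HSV);m=((im[...,0]<20)&(im[...,0]>4)&(im[...,1]>120)).astype(np.uint8)
n,l,st,ce=cv2.connectedComponentsWithStats(m)
for i in range(1,n):
    if st[i,4]>70 and st[i,1]>200: print(st[i],ce[i].round(1))
plan(420,-410,100)
E
```

```text
time: 8.98
eef_pos: [421.8, -412.4, 201.2]
tcp_rot: [0.707, 0.707, -0.001, 0.003]
contact_force: [1.1, -0.1, -0.3]
finger_gap: 85.4
[241 249  15  11 114] [248.3 254.5]
[203 274  17  13 137] [211.8 280.9]
t 9.07 tcp [ 420.8 -410.9  197. ] yaw 0.0 F [ 0.   0.2 -0.4] gap 85.1
-> xyz [0.9, -0.9, 97.0] twist [0.0, 0.0, -0.0] alt [0.0, 0.0, -0.0]
```

View pics/s6.png

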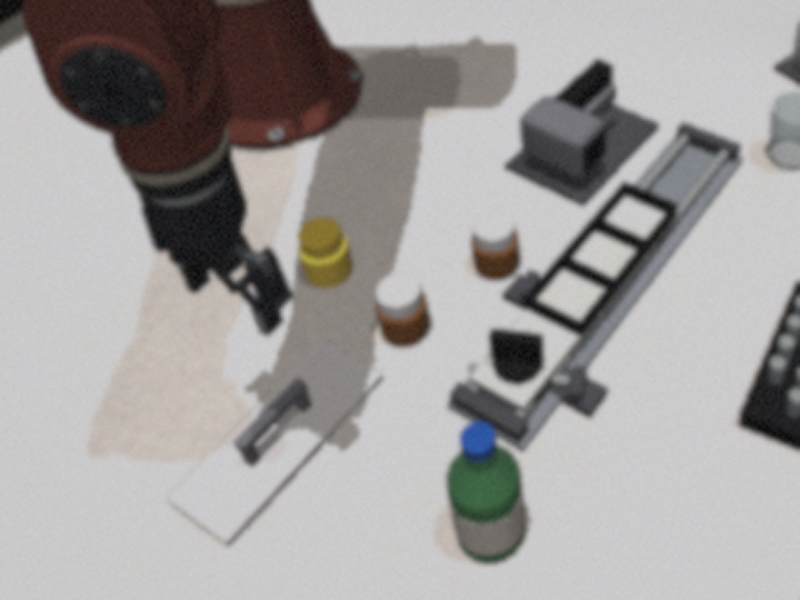

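View pics/t6.png

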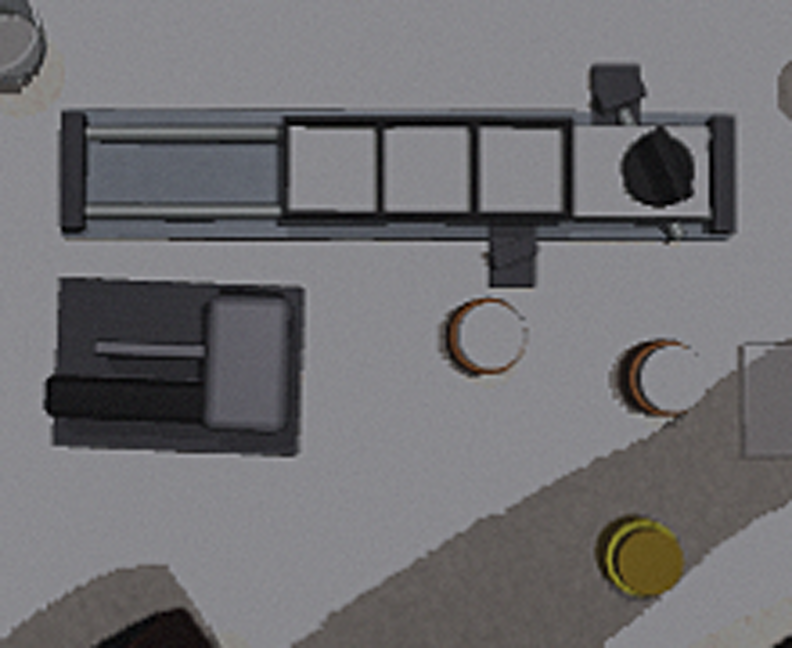

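```bash
python3 - <<'E'
from h import *
c=ctrl.camera("top");d=ctrl.camera("scene")
T=lambda x,y:(200+x/3.6,130+y/3.6)
for cap,body in (((491,337),(483.5,337)),((672,378),(663.5,378))):
    a=onz(c,*T(*cap),70);b=onz(c,*T(*body),48);print(a,b)
    m=(a+b)/2
    print("pred scene axis z24",proj(d,[b[0],b[1],24]))
print("rack corners",[onz(c,*T(*p),60) for p in((285,117),(285,222),(572,120),(572,217))])
print("pocket centres",[onz(c,*T(*p),50) for p in((334,170),(427,170),(521,170))])
# knob bar: dark mask extremes
E
```

```text
[469.9 -99.1  70. ] [470.2 -96.2  48. ]
pred scene axis z24 (np.float64(248.89556807401837), np.float64(249.00149223231872))
[ 439.1 -232.9   70. ] [ 438.8 -231.5   48. ]
pred scene axis z24 (np.float64(212.2613421200817), np.float64(274.9313673690057))
rack corners [array([634.4,  51.7,  60. ]), array([556.,  52.,  60.]), array([ 631.7, -162.6,   60. ]), array([ 559. , -161.6,   60. ])]
pocket centres [array([595.7,  15.1,  50. ]), array([595.5, -54.6,  50. ]), array([ 595.4, -125.3,   50. ])]
```

The cover lies flat at scene crop (260,460). Amber jars sit at about (470,-98) and (439,-232), and the pocket centres are at x≈596, y≈15.5/-55/-125.5. I go to the nearer jar with the jaws along y, because a stop tooth is beside it.

```bash
python3 -m crank '[{"xyz":[40,6,0],"twist":[0,0,-10.7],"jaw":1},{"xyz":[90,14,0],"twist":[0,0,-21],"jaw":1},{"xyz":[140,22,0],"twist":[0,0,-32],"jaw":1},{"xyz":[190,30,0],"twist":[0,0,-42],"jaw":1},{"xyz":[240,38,0],"twist":[0,0,-53],"jaw":1},{"xyz":[280,44,10],"twist":[0,0,-64],"jaw":1},{"xyz":[313,49,30],"twist":[0,0,-74],"jaw":1},{"xyz":[313,49,50],"twist":[0,0,-84],"jaw":1},{"xyz":[313,49,70],"twist":[0,0,-90],"jaw":1},{"xyz":[313,49,70],"twist":[0,0,-90],"jaw":1}]'
python3 - <<'E'
from h import *
d=ctrl.camera("scene");crop(d,"s7",150,160,370,340,3.6)
plan(470,-98,20,90)
E
```

```text
time: 10.42
eef_pos: [468.1, -96.8, 124.7]
tcp_rot: [0.0, 1.0, 0.001, -0.002]
contact_force: [0.7, -0.0, 0.3]
finger_gap: 85.4
t 10.47 tcp [468.8 -97.3 126.1] yaw 89.9 F [-0.4 -1.1  0.4] gap 85.3
-> xyz [-1.4, -0.9, 106.1] twist [0.1, -0.1, -0.1] alt [0.1, -0.1, -0.1]
```

View pics/s7.png

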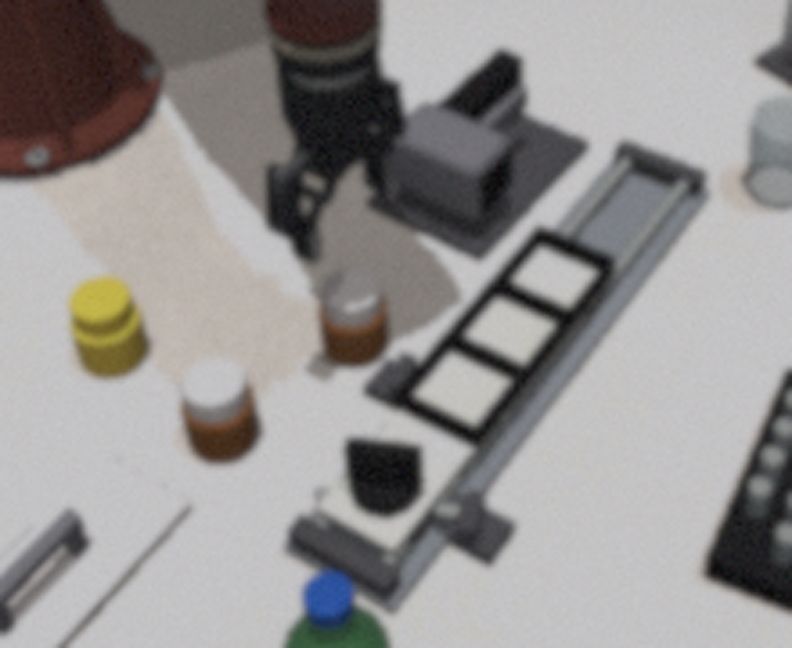

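The gripper is above the jar, which still sits at crop (353,330). Next I descend and close.

```bash
python3 -m crank '[{"xyz":[-1,-1,20],"twist":[0,0,0],"jaw":1},{"xyz":[-1,-1,45],"twist":[0,0,0],"jaw":1},{"xyz":[-1,-1,70],"twist":[0,0,0],"jaw":1},{"xyz":[-1,-1,95],"twist":[0,0,0],"jaw":1},{"xyz":[-1,-1,106],"twist":[0,0,0],"jaw":1},{"xyz":[-1,-1,106],"twist":[0,0,0],"jaw":1},{"xyz":[-1,-1,106],"twist":[0,0,0],"jaw":0},{"xyz":[-1,-1,106],"twist":[0,0,0],"jaw":0},{"xyz":[-1,-1,106],"twist":[0,0,0],"jaw":0},{"xyz":[-1,-1,106],"twist":[0,0,0],"jaw":0},{"xyz":[-1,-1,106],"twist":[0,0,0],"jaw":0}]'
```

```text
time: 11.85
eef_pos: [471.8, -99.3, 23.0]
tcp_rot: [0.0, 1.0, -0.001, 0.001]
contact_force: [-1.6, -0.1, 6.3]
finger_gap: 56.1
```

```bash
python3 -m crank '[{"xyz":[0,0,-15],"twist":[0,0,0],"jaw":0},{"xyz":[0,0,-40],"twist":[0,0,0],"jaw":0},{"xyz":[0,0,-70],"twist":[0,0,0],"jaw":0},{"xyz":[0,0,-95],"twist":[0,0,0],"jaw":0},{"xyz":[0,0,-100],"twist":[0,0,0],"jaw":0},{"xyz":[0,0,-100],"twist":[0,0,0],"jaw":0}]'
python3 - <<'E'
from h import *
d=ctrl.camera("scene");crop(d,"s8",150,160,370,340,3.6)
c=ctrl.camera("top");crop(c,"t8",200,130,420,310,3.6)
plan(596,15.5,120,90)
E
```

```text
time: 12.6
eef_pos: [470.8, -98.8, 121.3]
tcp_rot: [-0.0, 1.0, -0.0, 0.0]
contact_force: [-0.1, 0.5, -2.3]
finger_gap: 56.4
t 12.7 tcp [470.2 -98.5 120.2] yaw 90.0 F [-0.6  0.5 -2.3] gap 55.9
-> xyz [-125.8, 114.0, 0.2] twist [0.0, -0.1, 0.0] alt [0.0, -0.1, 0.0]
```

View pics/s8.png

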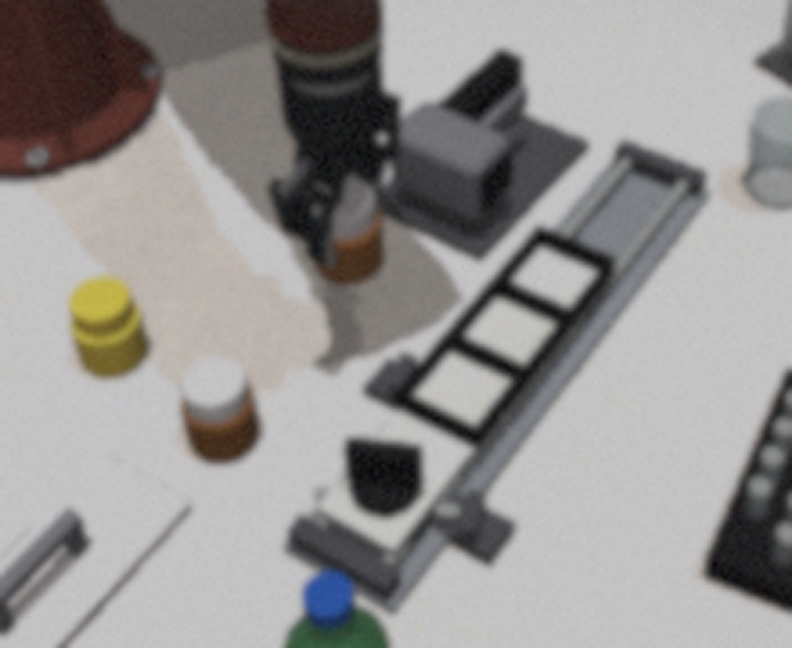

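View pics/t8.png

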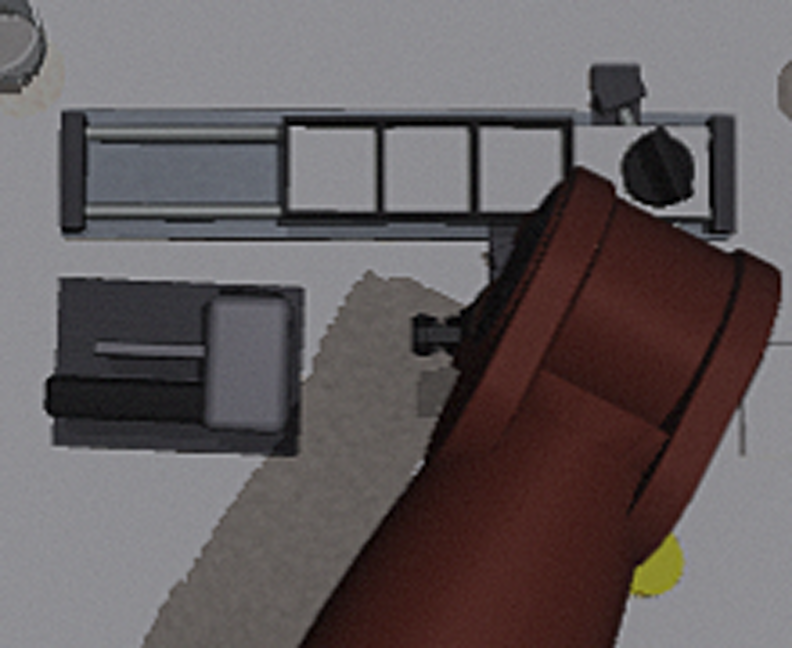

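```bash
python3 -m crank '[{"xyz":[-20,18,0],"twist":[0,0,0],"jaw":0},{"xyz":[-50,45,0],"twist":[0,0,0],"jaw":0},{"xyz":[-80,72,0],"twist":[0,0,0],"jaw":0},{"xyz":[-108,98,0],"twist":[0,0,0],"jaw":0},{"xyz":[-126,114,0],"twist":[0,0,0],"jaw":0},{"xyz":[-126,114,0],"twist":[0,0,0],"jaw":0},{"xyz":[-126,114,0],"twist":[0,0,0],"jaw":0}]'
python3 - <<'E'
from h import *
d=ctrl.camera("scene");crop(d,"s9",200,170,360,290,5)
c=ctrl.camera("top");crop(c,"t9",200,130,420,310,3.6)
plan(596,15.5,64,90)
E
```

```text
time: 13.58
eef_pos: [595.9, 15.1, 120.3]
tcp_rot: [-0.0, 1.0, 0.0, -0.001]
contact_force: [-0.7, -0.5, -1.4]
finger_gap: 56.0
t 13.68 tcp [596.1  14.7 120.9] yaw 90.0 F [ 0.3 -0.3 -1.5] gap 56.2
-> xyz [0.0, 0.8, 56.9] twist [0.0, -0.0, -0.0] alt [0.0, -0.0, -0.0]
```

View pics/s9.png

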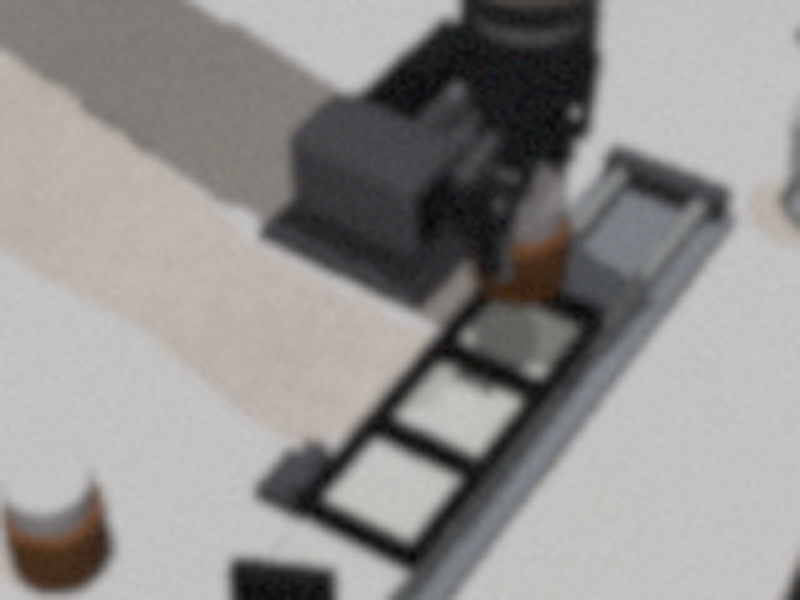

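```bash
python3 -m crank '[{"xyz":[0,0.5,15],"twist":[0,0,0],"jaw":0},{"xyz":[0,0.5,30],"twist":[0,0,0],"jaw":0},{"xyz":[0,0.5,40],"twist":[0,0,0],"jaw":0},{"xyz":[0,0.5,50],"twist":[0,0,0],"jaw":0},{"xyz":[0,0.5,54],"twist":[0,0,0],"jaw":0},{"xyz":[0,0.5,54],"twist":[0,0,0],"jaw":0}]'
python3 - <<'E'
from h import *
d=ctrl.camera("scene");crop(d,"s10",200,170,360,290,5)
plan(596,15.5,62,90)
E
```

```text
time: 14.42
eef_pos: [596.7, 15.8, 67.1]
tcp_rot: [-0.0, 1.0, 0.0, -0.0]
contact_force: [0.5, 0.2, -1.1]
finger_gap: 56.1
t 14.47 tcp [596.9  15.7  67.5] yaw 90.0 F [-0.3 -0.5 -1.5] gap 56.2
-> xyz [0.9, -0.2, 5.5] twist [-0.0, 0.0, 0.0] alt [-0.0, 0.0, 0.0]
```

View pics/s10.png

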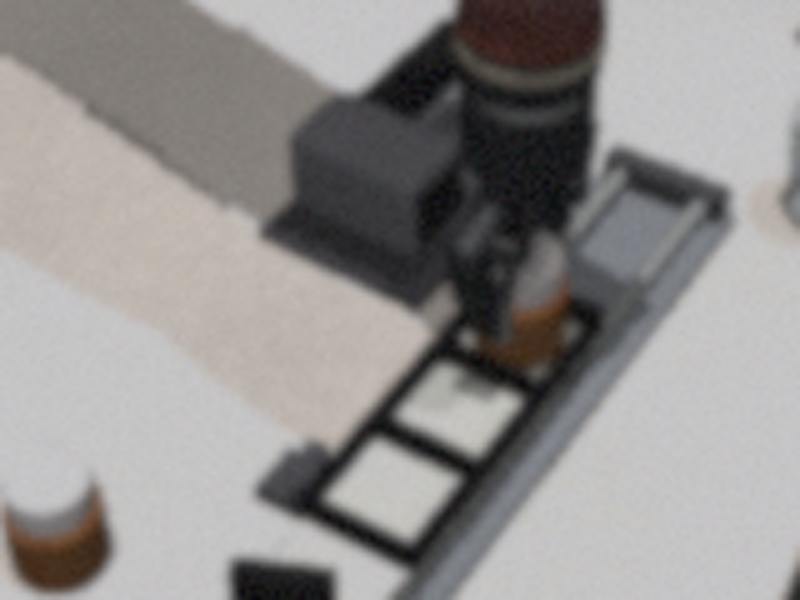

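```bash
python3 -m crank '[{"xyz":[0,0,2],"twist":[0,0,0],"jaw":0},{"xyz":[0,0,4],"twist":[0,0,0],"jaw":0},{"xyz":[0,0,4],"twist":[0,0,0],"jaw":0}]'
```

```text
time: 14.85
eef_pos: [596.8, 15.8, 63.3]
tcp_rot: [-0.0, 1.0, 0.0, 0.0]
contact_force: [-0.0, 0.1, -1.9]
finger_gap: 56.0
```

```bash
python3 -m crank '[{"xyz":[0,0,1],"twist":[0,0,0],"jaw":0},{"xyz":[0,0,1],"twist":[0,0,0],"jaw":1},{"xyz":[0,0,1],"twist":[0,0,0],"jaw":1},{"xyz":[0,0,1],"twist":[0,0,0],"jaw":1},{"xyz":[0,0,1],"twist":[0,0,0],"jaw":1},{"xyz":[0,0,-25],"twist":[0,0,0],"jaw":1},{"xyz":[0,0,-60],"twist":[0,0,0],"jaw":1},{"xyz":[0,0,-90],"twist":[0,0,0],"jaw":1},{"xyz":[0,0,-90],"twist":[0,0,0],"jaw":1}]'
python3 - <<'E'
from h import *
d=ctrl.camera("scene");crop(d,"s11",170,160,370,310,4)
c=ctrl.camera("top");crop(c,"t11",200,130,420,310,3.6)
plan(439,-232,130,0)
E
```

```text
time: 15.98
eef_pos: [598.4, 15.5, 156.3]
tcp_rot: [-0.0, 1.0, -0.0, 0.002]
contact_force: [0.4, 0.3, -1.5]
finger_gap: 84.8
t 16.07 tcp [596.8  15.7 153.1] yaw 90.0 F [-0.2 -0.1 -0.3] gap 85.2
-> xyz [157.8, -247.7, 23.0] twist [-0.0, 0.0, -90.0] alt [-0.0, 0.0, -90.0]
```

View pics/s11.png

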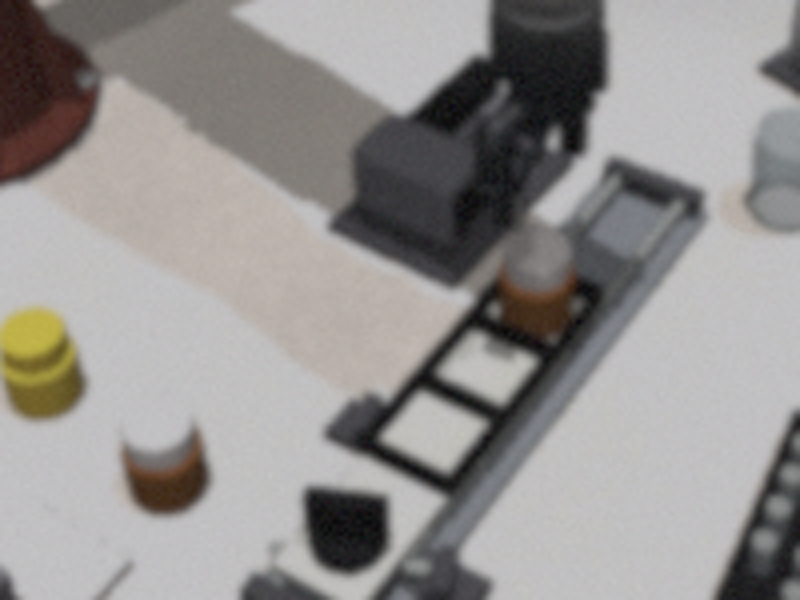

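View pics/t11.png

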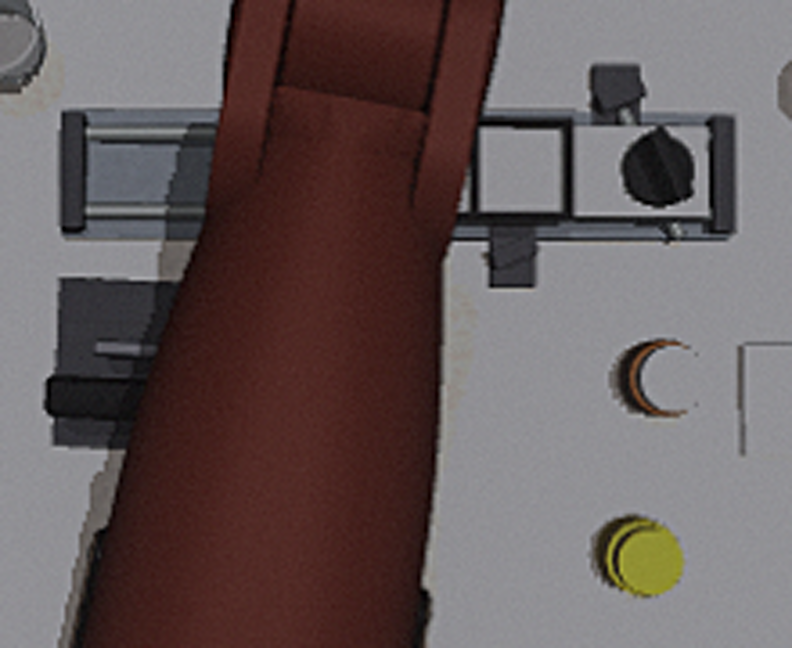

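The first jar stands in the home-side pocket at crop (538,290). The second amber jar is unchanged at top crop (668,378), so I go to it.

```bash
python3 -m crank '[{"xyz":[20,-31,0],"twist":[0,0,10],"jaw":1},{"xyz":[45,-70,0],"twist":[0,0,20.5],"jaw":1},{"xyz":[70,-110,0],"twist":[0,0,31],"jaw":1},{"xyz":[95,-149,0],"twist":[0,0,41.5],"jaw":1},{"xyz":[120,-188,0],"twist":[0,0,52],"jaw":1},{"xyz":[140,-220,0],"twist":[0,0,62.5],"jaw":1},{"xyz":[158,-248,10],"twist":[0,0,73],"jaw":1},{"xyz":[158,-248,20],"twist":[0,0,83.5],"jaw":1},{"xyz":[158,-248,30],"twist":[0,0,90],"jaw":1},{"xyz":[158,-248,30],"twist":[0,0,90],"jaw":1}]'
python3 - <<'E'
from h import *
d=ctrl.camera("scene");crop(d,"s12",150,160,370,340,3.6)
plan(439,-232,20,0)
E
```

```text
time: 17.32
eef_pos: [437.8, -231.5, 121.3]
tcp_rot: [0.707, 0.707, 0.0, -0.002]
contact_force: [0.2, 0.0, 0.1]
finger_gap: 85.2
t 17.38 tcp [ 438.2 -231.7  122.2] yaw 0.2 F [-0.6 -0.3  0.5] gap 85.7
-> xyz [-0.4, 1.0, 102.2] twist [-0.1, -0.1, 0.1] alt [-0.1, -0.1, 0.1]
```

View pics/s12.png

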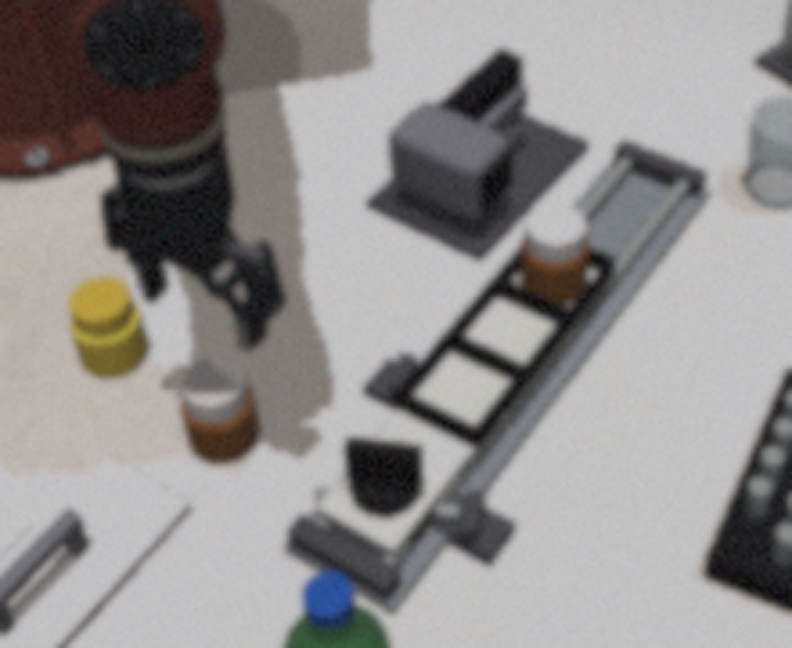

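The jar is under the gripper at crop (221,415), unchanged. Next I descend and grip.

```bash
python3 -m crank '[{"xyz":[0,1,20],"twist":[0,0,0],"jaw":1},{"xyz":[0,1,45],"twist":[0,0,0],"jaw":1},{"xyz":[0,1,70],"twist":[0,0,0],"jaw":1},{"xyz":[0,1,92],"twist":[0,0,0],"jaw":1},{"xyz":[0,1,101],"twist":[0,0,0],"jaw":1},{"xyz":[0,1,101],"twist":[0,0,0],"jaw":1},{"xyz":[0,1,101],"twist":[0,0,0],"jaw":0},{"xyz":[0,1,101],"twist":[0,0,0],"jaw":0},{"xyz":[0,1,101],"twist":[0,0,0],"jaw":0},{"xyz":[0,1,101],"twist":[0,0,0],"jaw":0},{"xyz":[0,1,101],"twist":[0,0,0],"jaw":0}]'
```

```text
time: 18.75
eef_pos: [440.5, -232.9, 23.8]
tcp_rot: [0.707, 0.707, 0.0, 0.001]
contact_force: [0.3, 0.8, 6.3]
finger_gap: 56.2
```

```bash
python3 -m crank '[{"xyz":[0,0,-15],"twist":[0,0,0],"jaw":0},{"xyz":[0,0,-40],"twist":[0,0,0],"jaw":0},{"xyz":[0,0,-70],"twist":[0,0,0],"jaw":0},{"xyz":[0,0,-95],"twist":[0,0,0],"jaw":0},{"xyz":[0,0,-105],"twist":[0,0,0],"jaw":0},{"xyz":[0,0,-105],"twist":[0,0,0],"jaw":0}]'
python3 - <<'E'
from h import *
plan(596,-125,125,0)
E
```

```text
time: 19.5
eef_pos: [440.0, -232.5, 127.9]
tcp_rot: [0.707, 0.707, 0.0, 0.001]
contact_force: [0.6, 0.3, -2.2]
finger_gap: 56.1
t 19.5 tcp [ 440.  -232.5  127.9] yaw 0.0 F [ 0.6  0.3 -2.2] gap 56.1
-> xyz [107.5, 156.0, 2.9] twist [0.0, 0.0, 0.0] alt [0.0, 0.0, 0.0]
```

```bash
python3 -m crank '[{"xyz":[15,22,0],"twist":[0,0,0],"jaw":0},{"xyz":[38,55,0],"twist":[0,0,0],"jaw":0},{"xyz":[61,88,0],"twist":[0,0,0],"jaw":0},{"xyz":[84,122,0],"twist":[0,0,0],"jaw":0},{"xyz":[102,148,0],"twist":[0,0,0],"jaw":0},{"xyz":[107.5,156,0],"twist":[0,0,0],"jaw":0},{"xyz":[107.5,156,20],"twist":[0,0,0],"jaw":0},{"xyz":[107.5,156,20],"twist":[0,0,0],"jaw":0}]'
python3 - <<'E'
from h import *
d=ctrl.camera("scene");crop(d,"s13",170,190,330,310,5)
plan(596,-125,68,0)
E
```

```text
time: 20.5
eef_pos: [593.4, -124.7, 104.0]
tcp_rot: [0.707, 0.707, -0.001, -0.002]
contact_force: [-0.3, 0.5, -2.5]
finger_gap: 56.2
t 20.55 tcp [ 594.  -124.9  105.4] yaw -0.1 F [-0.1  1.1 -1.6] gap 56.2
-> xyz [-0.1, 2.2, 37.4] twist [-0.2, -0.1, -0.1] alt [-0.2, -0.1, -0.1]
```

View pics/s13.png

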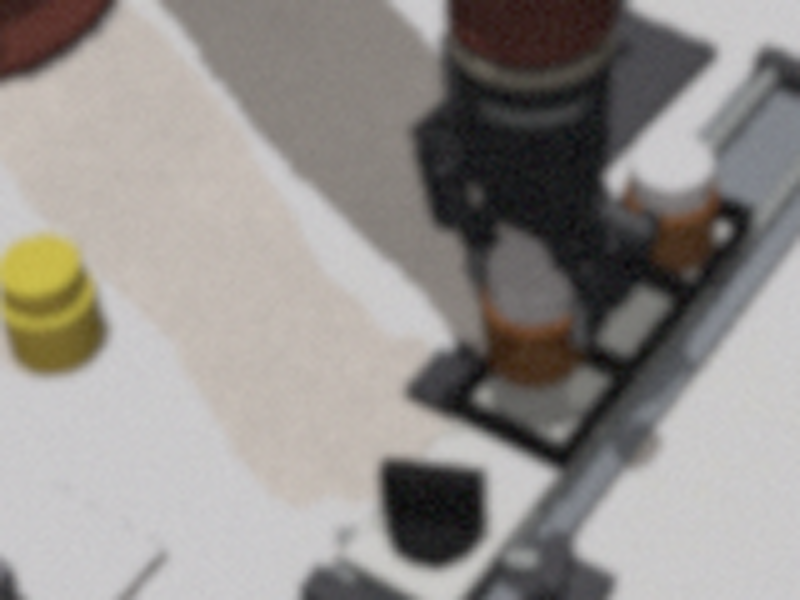

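```bash
python3 -m crank '[{"xyz":[0,0.5,10],"twist":[0,0,0],"jaw":0},{"xyz":[0,0.5,20],"twist":[0,0,0],"jaw":0},{"xyz":[0,0.5,28],"twist":[0,0,0],"jaw":0},{"xyz":[0,0.5,36],"twist":[0,0,0],"jaw":0},{"xyz":[0,0.5,38],"twist":[0,0,0],"jaw":0},{"xyz":[0,0.5,38],"twist":[0,0,0],"jaw":0}]'
```

```text
time: 21.3
eef_pos: [596.3, -124.7, 69.3]
tcp_rot: [0.707, 0.707, 0.0, -0.0]
contact_force: [0.6, 1.0, -2.4]
finger_gap: 56.0
```

```bash
python3 -m crank '[{"xyz":[0,0,3],"twist":[0,0,0],"jaw":0},{"xyz":[0,0,5],"twist":[0,0,0],"jaw":0},{"xyz":[0,0,5],"twist":[0,0,0],"jaw":0},{"xyz":[0,0,5],"twist":[0,0,0],"jaw":0}]'
```

```text
time: 21.8
eef_pos: [596.3, -124.7, 64.4]
tcp_rot: [0.707, 0.707, 0.0, 0.0]
contact_force: [0.3, -0.7, -1.5]
finger_gap: 55.5
```

```bash
python3 -m crank '[{"xyz":[0,0,1],"twist":[0,0,0],"jaw":0},{"xyz":[0,0,1],"twist":[0,0,0],"jaw":1},{"xyz":[0,0,1],"twist":[0,0,0],"jaw":1},{"xyz":[0,0,1],"twist":[0,0,0],"jaw":1},{"xyz":[0,0,1],"twist":[0,0,0],"jaw":1},{"xyz":[0,0,-25],"twist":[0,0,0],"jaw":1},{"xyz":[0,0,-60],"twist":[0,0,0],"jaw":1},{"xyz":[0,0,-90],"twist":[0,0,0],"jaw":1},{"xyz":[-25,-60,-110],"twist":[0,0,0],"jaw":1},{"xyz":[-75,-110,-110],"twist":[0,0,0],"jaw":1},{"xyz":[-120,-140,-110],"twist":[0,0,0],"jaw":1},{"xyz":[-120,-140,-110],"twist":[0,0,0],"jaw":1}]'
python3 - <<'E'
from h import *
d=ctrl.camera("scene");cv2.imwrite("pics/s14f.png",d["img"][:,:,::-1]);crop(d,"s14",150,160,370,340,3.6)
c=ctrl.camera("top");crop(c,"t14",200,130,420,310,3.6);cv2.imwrite("pics/t14f.png",c["img"][:,:,::-1])
E
```

```text
time: 23.3
eef_pos: [454.4, -247.6, 174.6]
tcp_rot: [0.709, 0.705, -0.0, 0.0]
contact_force: [0.0, 0.9, -0.5]
finger_gap: 85.5
```

View pics/s14.png

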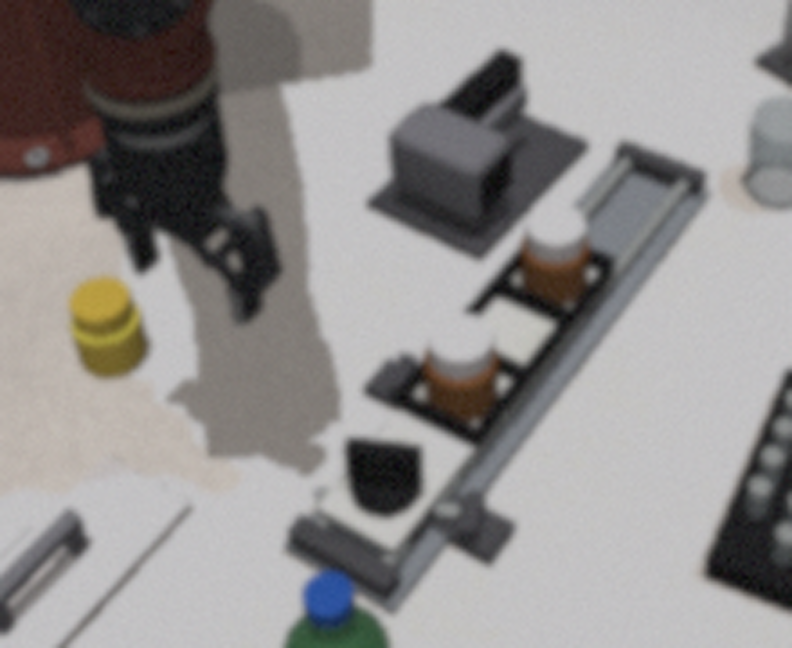

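View pics/t14.png

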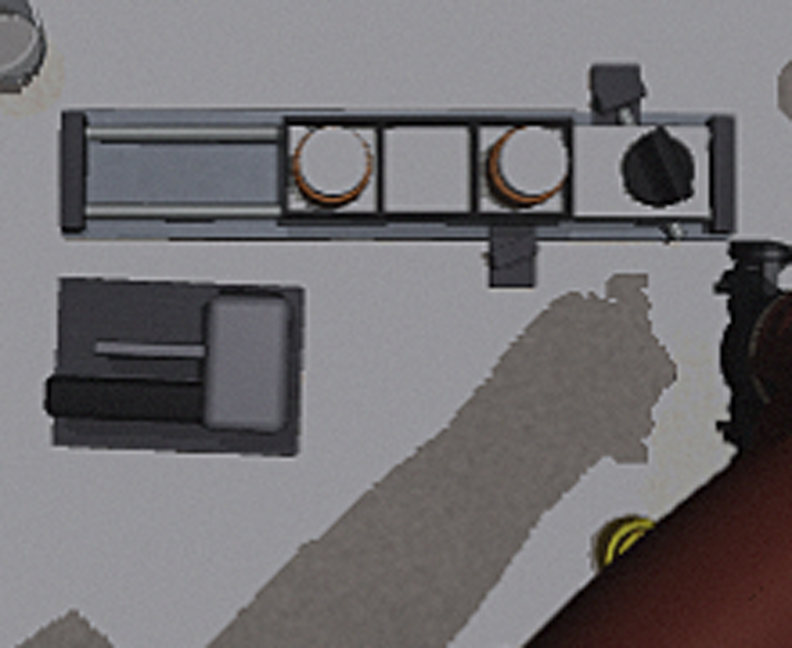

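View pics/s14f.png

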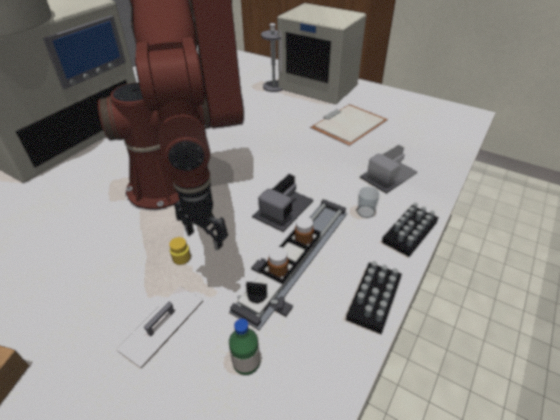

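Both jars stand in the outer pockets, at top crop (333,165) and (528,168), and no third jar is visible anywhere. The cover is flat at scene (160,325). Next I measure the knob.

```bash
python3 - <<'E'
from h import *
c=ctrl.camera("top");crop(c,"t15",360,150,410,195,14)
d=ctrl.camera("scene");crop(d,"s15",235,270,285,310,14)
E
```

```text
(no output)
```

View pics/t15.png

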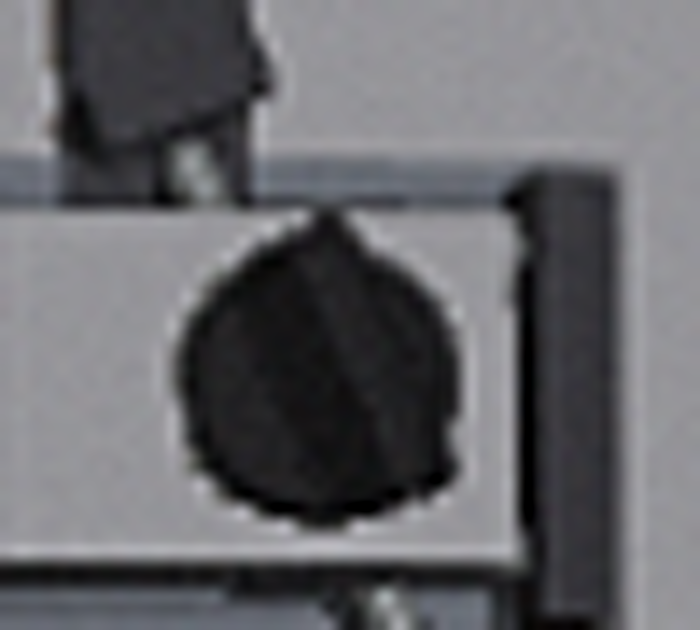

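View pics/s15.png

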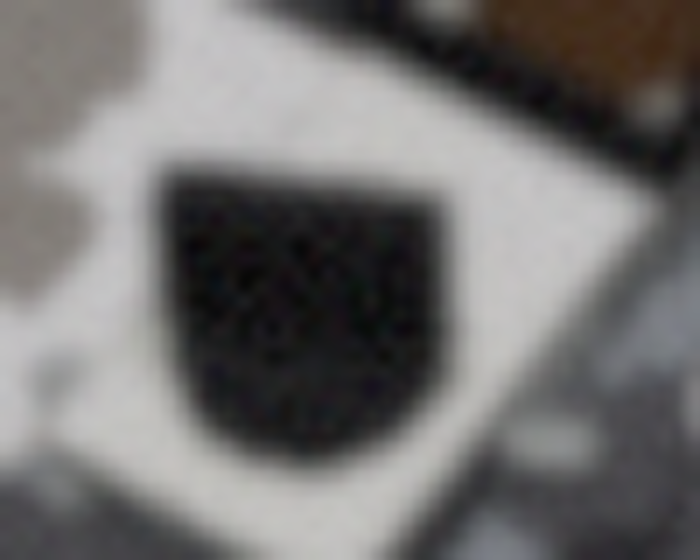

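```bash
python3 - <<'E'
from h import *
c=ctrl.camera("top");d=ctrl.camera("scene")
print(onz(c,360+318/14,150+378/14,50),onz(c,360+368/14,150+348/14,91))
for z in(50,45): print(onz(c,360+318/14,150+378/14,z))
# scene bar top middle
print("scene",onz(d,235+300/14,270+185/14,91), onz(d,235+165/14,270+165/14,91),onz(d,235+445/14,270+190/14,91))
plan(596,-229,150,-69)
E
```

```text
[ 595.8 -228.8   50. ] [ 596.9 -229.3   91. ]
[ 595.8 -228.8   50. ]
[ 596.4 -229.9   45. ]
scene [ 595.2 -229.6   91. ] [ 571.2 -238.9   91. ] [ 618.6 -216.6   91. ]
t 23.6 tcp [ 457.  -243.7  174.2] yaw 0.1 F [0.  0.3 0.4] gap 85.4
-> xyz [14.4, 139.1, 24.2] twist [-0.0, -0.0, 69.1] alt [-0.0, -0.0, 69.1]
```

The knob axis is at (596,-229) by both views, with the bar at about 21° to world x. I approach with the jaws across the bar (yaw -69°).

```bash
python3 -m crank '[{"xyz":[3,25,0],"twist":[0,0,10],"jaw":1},{"xyz":[7,60,0],"twist":[0,0,20],"jaw":1},{"xyz":[10,95,0],"twist":[0,0,30],"jaw":1},{"xyz":[13,125,0],"twist":[0,0,40],"jaw":1},{"xyz":[14.5,139,0],"twist":[0,0,50],"jaw":1},{"xyz":[14.5,139,20],"twist":[0,0,60],"jaw":1},{"xyz":[14.5,139,40],"twist":[0,0,69],"jaw":1},{"xyz":[14.5,139,40],"twist":[0,0,69],"jaw":1}]'
python3 - <<'E'
from h import *
d=ctrl.camera("scene");crop(d,"s16",190,210,330,330,5)
plan(596,-229,57,-69)
E
```

```text
time: 24.6
eef_pos: [594.8, -228.4, 132.3]
tcp_rot: [0.983, 0.184, -0.001, -0.001]
contact_force: [-1.0, 0.0, 0.3]
finger_gap: 85.4
t 24.65 tcp [ 595.3 -229.   133.7] yaw -68.7 F [0.4 0.  0.7] gap 85.5
-> xyz [0.7, 0.4, 76.7] twist [-0.1, 0.0, 0.3] alt [-0.1, 0.0, 0.3]
```

View pics/s16.png

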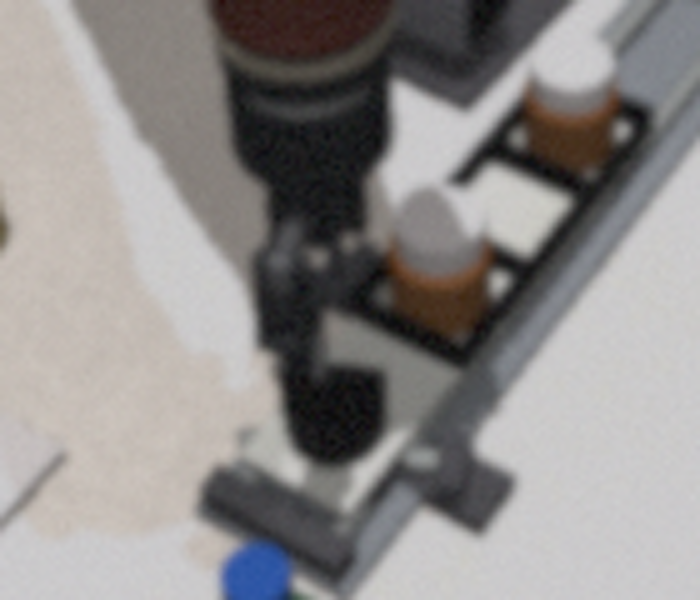

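```bash
python3 -m crank '[{"xyz":[0,0,20],"twist":[0,0,0],"jaw":1},{"xyz":[0,0,42],"twist":[0,0,0],"jaw":1},{"xyz":[0,0,62],"twist":[0,0,0],"jaw":1},{"xyz":[0,0,74],"twist":[0,0,0],"jaw":1},{"xyz":[0,0,74],"twist":[0,0,0],"jaw":1},{"xyz":[0,0,74],"twist":[0,0,0],"jaw":0.5},{"xyz":[0,0,74],"twist":[0,0,0],"jaw":0.3},{"xyz":[0,0,74],"twist":[0,0,0],"jaw":0},{"xyz":[0,0,74],"twist":[0,0,0],"jaw":0},{"xyz":[0,0,74],"twist":[0,0,0],"jaw":0},{"xyz":[0,0,74],"twist":[0,0,0],"jaw":0}]'; python3 -c "
from h import *
s=ctrl.state();print(s['wrist_torque'])
plan(596,-229,57,0)"
```

```text
time: 26.02
eef_pos: [595.7, -230.6, 60.9]
tcp_rot: [0.983, 0.182, 0.0, 0.0]
contact_force: [1.4, -0.3, 3.5]
finger_gap: 13.2
[-0.17695284 -0.26375267 -0.01240482]
t 26.02 tcp [ 595.7 -230.6   60.9] yaw -69.0 F [ 1.4 -0.3  3.5] gap 13.2
-> xyz [0.8, -1.4, 3.9] twist [0.1, -0.0, -69.0] alt [0.1, -0.0, -69.0]
```

```bash
python3 -m crank '[{"xyz":[0,0,0],"twist":[0,0,-8],"jaw":0},{"xyz":[0,0,0],"twist":[0,0,-17],"jaw":0},{"xyz":[0,0,0],"twist":[0,0,-26],"jaw":0},{"xyz":[0,0,0],"twist":[0,0,-35],"jaw":0},{"xyz":[0,0,0],"twist":[0,0,-44],"jaw":0},{"xyz":[0,0,0],"twist":[0,0,-53],"jaw":0},{"xyz":[0,0,0],"twist":[0,0,-61],"jaw":0},{"xyz":[0,0,0],"twist":[0,0,-67],"jaw":0},{"xyz":[0,0,0],"twist":[0,0,-69],"jaw":0},{"xyz":[0,0,0],"twist":[0,0,-69],"jaw":0}]'; python3 - <<'E'
from h import *
s=ctrl.state();print(s['wrist_torque'])
d=ctrl.camera("scene");crop(d,"s17",190,210,330,330,5)
c=ctrl.camera("top");crop(c,"t17",330,130,430,210,8)
plan(596,-100,61,0)
E
```

```text
time: 27.28
eef_pos: [596.0, -230.7, 60.8]
tcp_rot: [0.708, 0.706, 0.0, 0.001]
contact_force: [5.1, -1.0, 3.6]
finger_gap: 13.3
[-0.44755512 -0.94334048 -0.50207202]
t 27.38 tcp [ 596.  -230.7   60.9] yaw -0.1 F [ 5.1 -1.9  4.1] gap 13.2
-> xyz [130.7, -0.3, -0.2] twist [0.1, 0.0, -0.1] alt [0.1, 0.0, -0.1]
```

View pics/s17.png

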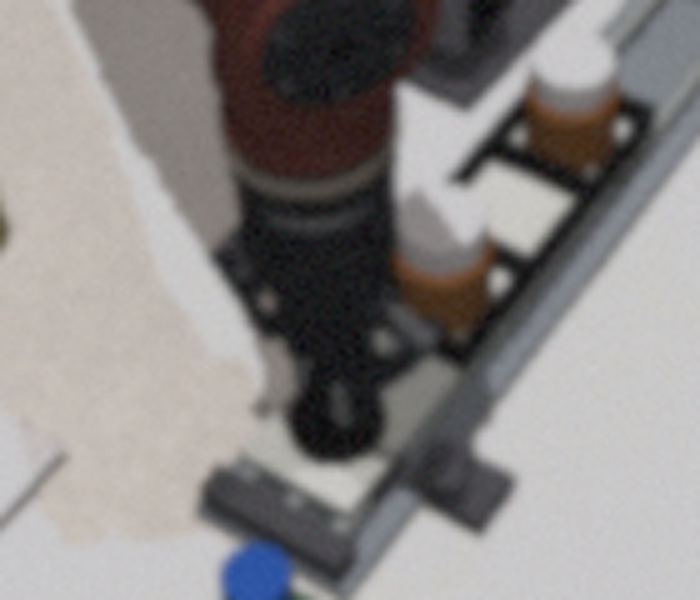

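The knob is turned and its bar is now in line with the rail. I slide gently towards home.

```bash
python3 -m crank '[{"xyz":[4,0,0],"twist":[0,0,0],"jaw":0},{"xyz":[12,0,0],"twist":[0,0,0],"jaw":0},{"xyz":[22,0,0],"twist":[0,0,0],"jaw":0},{"xyz":[32,0,0],"twist":[0,0,0],"jaw":0},{"xyz":[42,0,0],"twist":[0,0,0],"jaw":0},{"xyz":[52,0,0],"twist":[0,0,0],"jaw":0},{"xyz":[62,0,0],"twist":[0,0,0],"jaw":0},{"xyz":[72,0,0],"twist":[0,0,0],"jaw":0},{"xyz":[80,0,0],"twist":[0,0,0],"jaw":0},{"xyz":[86,0,0],"twist":[0,0,0],"jaw":0},{"xyz":[90,0,0],"twist":[0,0,0],"jaw":0},{"xyz":[90,0,0],"twist":[0,0,0],"jaw":0}]'; python3 - <<'E'
from h import *
d=ctrl.camera("scene");crop(d,"s18",190,190,350,310,5)
plan(596,-100,61,0)
E
```

```text
time: 28.88
eef_pos: [596.7, -139.9, 60.9]
tcp_rot: [0.708, 0.706, 0.001, 0.001]
contact_force: [9.4, 2.0, 2.2]
finger_gap: 13.1
t 28.93 tcp [ 596.7 -140.    60.9] yaw -0.1 F [9.5 1.6 1.8] gap 13.0
-> xyz [40.0, -0.8, -0.1] twist [0.2, -0.0, -0.1] alt [0.2, -0.0, -0.1]
```

View pics/s18.png

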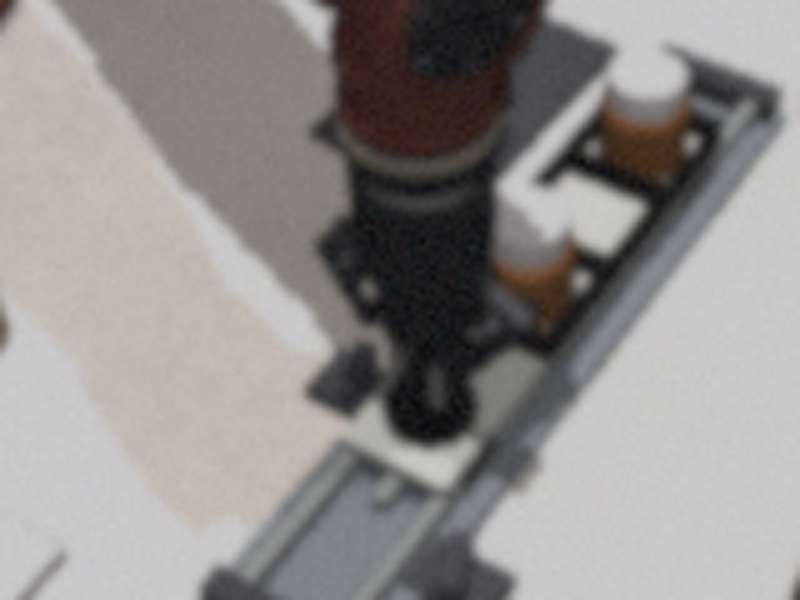

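```bash
python3 -m crank '[{"xyz":[4,0.5,0],"twist":[0,0,0],"jaw":0},{"xyz":[12,0.8,0],"twist":[0,0,0],"jaw":0},{"xyz":[20,1,0],"twist":[0,0,0],"jaw":0},{"xyz":[28,1.2,0],"twist":[0,0,0],"jaw":0},{"xyz":[34,1.5,0],"twist":[0,0,0],"jaw":0},{"xyz":[38,1.5,0],"twist":[0,0,0],"jaw":0},{"xyz":[40,1.5,0],"twist":[0,0,0],"jaw":0},{"xyz":[40,1.5,0],"twist":[0,0,0],"jaw":0}]'; python3 - <<'E'
from h import *
d=ctrl.camera("scene");crop(d,"s19",190,190,350,310,5)
plan(596,-100,61,0)
E
```

```text
time: 29.92
eef_pos: [597.2, -101.9, 60.8]
tcp_rot: [0.708, 0.706, -0.001, 0.001]
contact_force: [3.5, -8.7, 4.5]
finger_gap: 13.0
t 29.98 tcp [ 597.2 -101.9   60.9] yaw -0.1 F [ 3.3 -9.   4.3] gap 13.2
-> xyz [1.9, -1.2, -0.1] twist [0.0, 0.2, -0.1] alt [0.0, 0.2, -0.1]
```

```bash
python3 -m crank '[{"xyz":[2,0,0],"twist":[0,0,0],"jaw":0},{"xyz":[4,0,0],"twist":[0,0,0],"jaw":0},{"xyz":[4,0,0],"twist":[0,0,0],"jaw":0}]'
```

```text
time: 30.35
eef_pos: [597.2, -101.3, 60.9]
tcp_rot: [0.709, 0.706, -0.003, 0.003]
contact_force: [2.1, -25.7, 0.2]
finger_gap: 12.8
```

It is against the home stop. I relieve the push and turn the knob back to lock.

```bash
python3 -m crank '[{"xyz":[-2,0,0],"twist":[0,0,0],"jaw":0},{"xyz":[-2,0,0],"twist":[0,0,9],"jaw":0},{"xyz":[-2,0,0],"twist":[0,0,18],"jaw":0},{"xyz":[-2,0,0],"twist":[0,0,27],"jaw":0},{"xyz":[-2,0,0],"twist":[0,0,36],"jaw":0},{"xyz":[-2,0,0],"twist":[0,0,45],"jaw":0},{"xyz":[-2,0,0],"twist":[0,0,54],"jaw":0},{"xyz":[-2,0,0],"twist":[0,0,62],"jaw":0},{"xyz":[-2,0,0],"twist":[0,0,68],"jaw":0},{"xyz":[-2,0,0],"twist":[0,0,69.5],"jaw":0},{"xyz":[-2,0,0],"twist":[0,0,69.5],"jaw":0},{"xyz":[-2,0,0],"twist":[0,0,69.5],"jaw":0}]'; python3 -c "
from h import *
print(ctrl.state()['wrist_torque'])
plan(596,-100,61,0)"
```

```text
time: 31.85
eef_pos: [597.0, -101.4, 60.9]
tcp_rot: [0.984, 0.177, -0.0, 0.003]
contact_force: [2.5, -16.0, 2.7]
finger_gap: 13.2
[-3.27098797 -0.48672636  0.28381347]
t 31.85 tcp [ 597.  -101.4   60.9] yaw -69.6 F [  2.5 -16.    2.7] gap 13.2
-> xyz [-0.5, -1.7, -0.1] twist [0.2, 0.3, -69.6] alt [0.2, 0.3, -69.6]
```

```bash
python3 -m crank '[{"xyz":[0,0,0],"twist":[0,0,0],"jaw":0.4},{"xyz":[0,0,0],"twist":[0,0,0],"jaw":0.6},{"xyz":[0,0,0],"twist":[0,0,0],"jaw":0.6},{"xyz":[0,0,-20],"twist":[0,0,0],"jaw":0.6},{"xyz":[0,0,-60],"twist":[0,0,0],"jaw":1},{"xyz":[0,0,-100],"twist":[0,0,0],"jaw":1},{"xyz":[0,0,-120],"twist":[0,0,0],"jaw":1},{"xyz":[0,0,-120],"twist":[0,0,0],"jaw":1}]'; python3 - <<'E'
from h import *
d=ctrl.camera("scene");crop(d,"s20",190,170,350,290,5)
c=ctrl.camera("top");crop(c,"t20",200,130,420,310,3.6)
plan(436,171,180,0)
E
```

```text
time: 32.85
eef_pos: [597.7, -98.5, 182.1]
tcp_rot: [0.984, 0.178, 0.001, 0.001]
contact_force: [0.2, -0.9, -0.6]
finger_gap: 85.6
t 32.95 tcp [596.3 -98.1 179. ] yaw -69.5 F [ 0.1  0.4 -1.1] gap 85.4
-> xyz [-55.9, -308.2, -0.6] twist [-0.1, 0.0, -69.5] alt [-0.1, 0.0, -69.5]
```

View pics/s20.png

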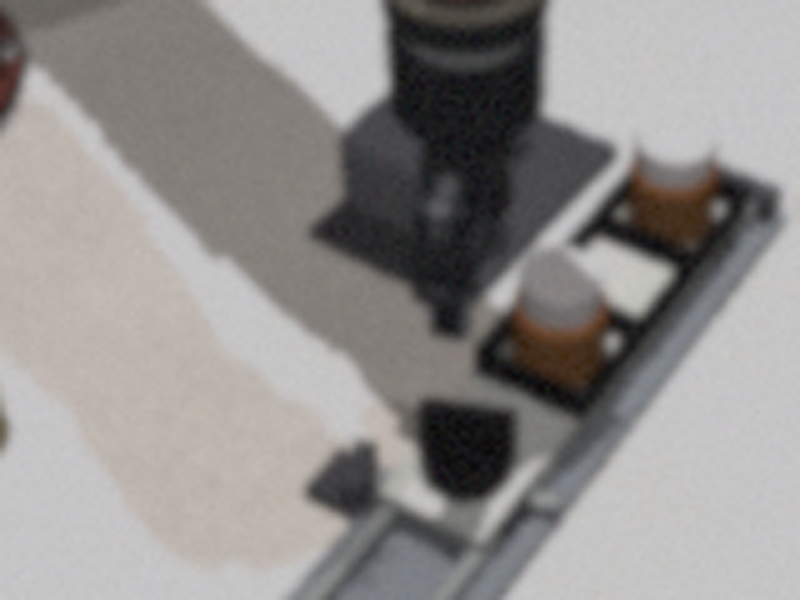

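View pics/t20.png

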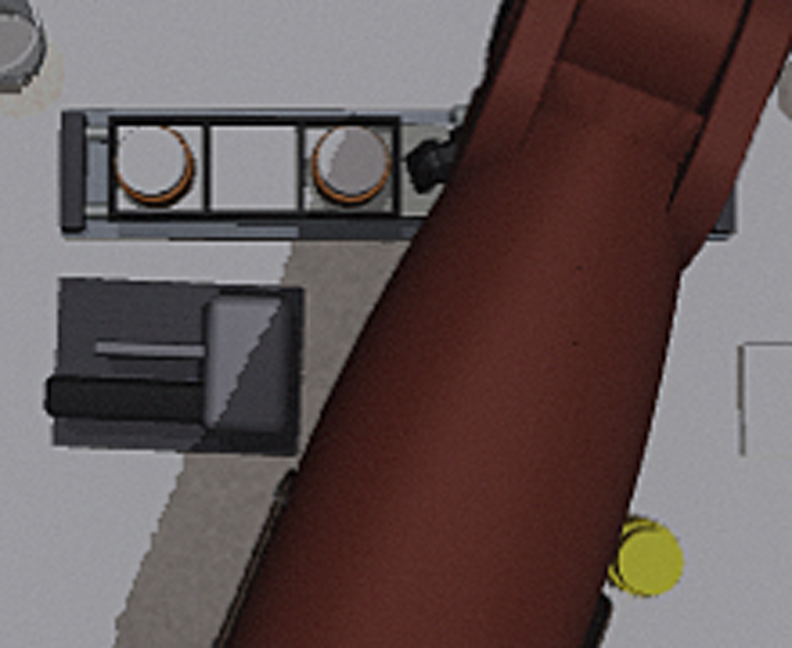

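The carriage is home: the rack moved from crop x=285 to 110, and both jars stand at (153,165) and (352,165). The knob is slanted, so locked. Next I go to the near scanner's handle.

```bash
python3 -c "
from h import *
plan(433,171,150,-2.2)"
```

```text
t 32.95 tcp [596.3 -98.1 179. ] yaw -69.5 F [ 0.1  0.4 -1.1] gap 85.4
-> xyz [-58.7, -309.2, 29.4] twist [-0.1, 0.0, -67.3] alt [-0.1, 0.0, -67.3]
```

```bash
python3 -m crank '[{"xyz":[-5,-25,0],"twist":[0,0,-8],"jaw":1},{"xyz":[-13,-70,0],"twist":[0,0,-18],"jaw":1},{"xyz":[-22,-115,0],"twist":[0,0,-28],"jaw":1},{"xyz":[-31,-160,0],"twist":[0,0,-38],"jaw":1},{"xyz":[-39,-205,0],"twist":[0,0,-48],"jaw":1},{"xyz":[-48,-250,0],"twist":[0,0,-58],"jaw":1},{"xyz":[-55,-290,0],"twist":[0,0,-67],"jaw":1},{"xyz":[-58.5,-309,0],"twist":[0,0,-67.3],"jaw":1},{"xyz":[-58.5,-309,29],"twist":[0,0,-67.3],"jaw":1},{"xyz":[-58.5,-309,29],"twist":[0,0,-67.3],"jaw":1}]'; python3 - <<'E'
from h import *
d=ctrl.camera("scene");crop(d,"s21",210,130,350,250,5)
c=ctrl.camera("top");crop(c,"t21",190,130,350,270,4)
plan(433,171,52,-2.2)
E
```

```text
time: 34.2
eef_pos: [431.4, 170.7, 148.0]
tcp_rot: [0.72, 0.694, -0.002, -0.002]
contact_force: [-0.4, -0.8, -0.9]
finger_gap: 85.4
t 34.3 tcp [433.1 170.5 150.7] yaw -2.2 F [-0.9  0.4  0.5] gap 85.5
-> xyz [0.5, 0.0, 98.7] twist [-0.1, 0.0, -0.0] alt [-0.1, 0.0, -0.0]
```

View pics/s21.png

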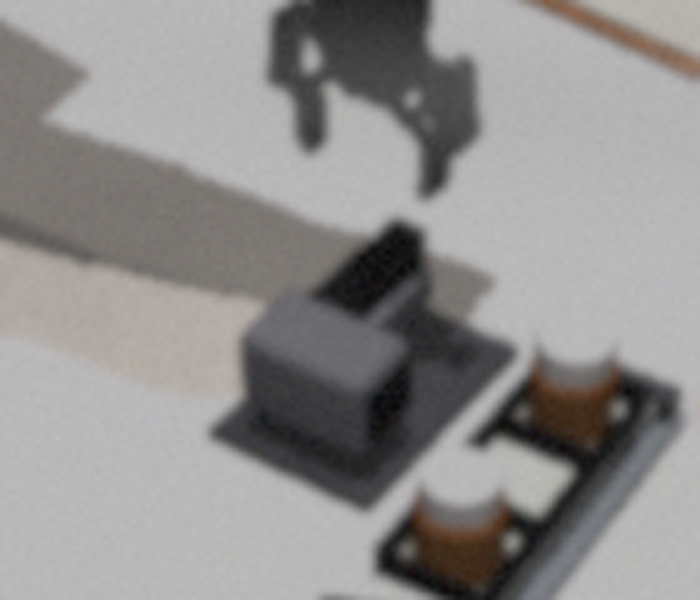

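View pics/t21.png

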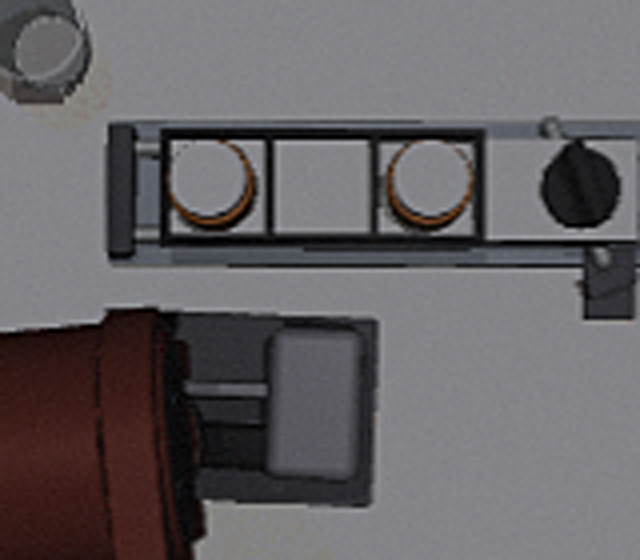

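```bash
python3 -m crank '[{"xyz":[0.5,0,15],"twist":[0,0,0],"jaw":1},{"xyz":[0.5,0,35],"twist":[0,0,0],"jaw":1},{"xyz":[0.5,0,52],"twist":[0,0,0],"jaw":1},{"xyz":[0.5,0,58],"twist":[0,0,0],"jaw":1},{"xyz":[0.5,0,58],"twist":[0,0,0],"jaw":1}]'; python3 - <<'E'
from h import *
d=ctrl.camera("scene");crop(d,"s22",210,130,350,250,5)
plan(433,171,52,-2.2)
E
```

```text
time: 34.92
eef_pos: [433.4, 171.1, 92.8]
tcp_rot: [0.721, 0.693, -0.0, -0.0]
contact_force: [-0.2, 0.3, -0.2]
finger_gap: 85.4
t 34.98 tcp [433.8 171.2  93.5] yaw -2.2 F [-0.1  0.5 -0.1] gap 85.3
-> xyz [-0.2, -0.8, 41.5] twist [0.0, -0.0, 0.0] alt [0.0, -0.0, 0.0]
```

View pics/s22.png

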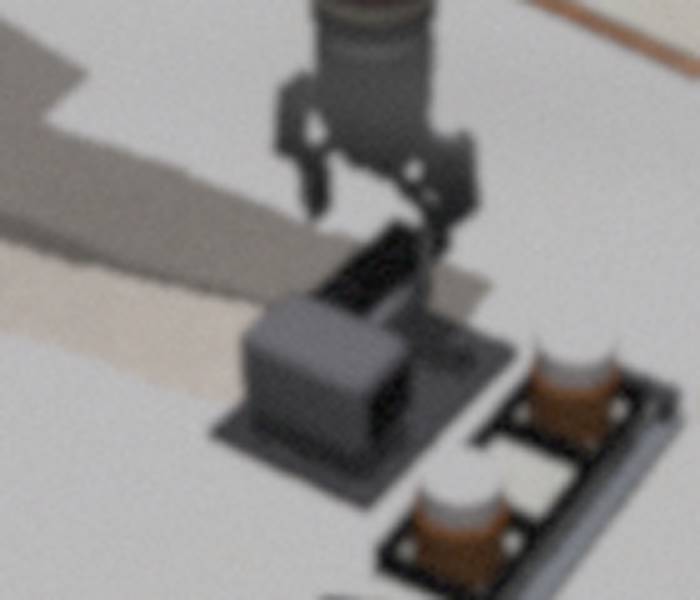

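The fingers straddle the handle and trigger. I descend the rest.

```bash
python3 -m crank '[{"xyz":[0,0,10],"twist":[0,0,0],"jaw":1},{"xyz":[0,0,20],"twist":[0,0,0],"jaw":1},{"xyz":[0,0,30],"twist":[0,0,0],"jaw":1},{"xyz":[0,0,40],"twist":[0,0,0],"jaw":1},{"xyz":[0,0,42],"twist":[0,0,0],"jaw":1},{"xyz":[0,0,42],"twist":[0,0,0],"jaw":1}]'; python3 - <<'E'
from h import *
d=ctrl.camera("scene");crop(d,"s23",210,130,350,250,5)
plan(433,171,52,-2.2)
E
```

```text
time: 35.72
eef_pos: [433.7, 171.2, 51.3]
tcp_rot: [0.721, 0.693, 0.0, -0.0]
contact_force: [-0.1, 0.1, -0.4]
finger_gap: 85.4
t 35.77 tcp [433.9 171.2  51.5] yaw -2.2 F [-0.1  0.9  0.3] gap 85.5
-> xyz [-0.2, -0.9, -0.5] twist [0.0, -0.0, 0.0] alt [0.0, -0.0, 0.0]
```

View pics/s23.png

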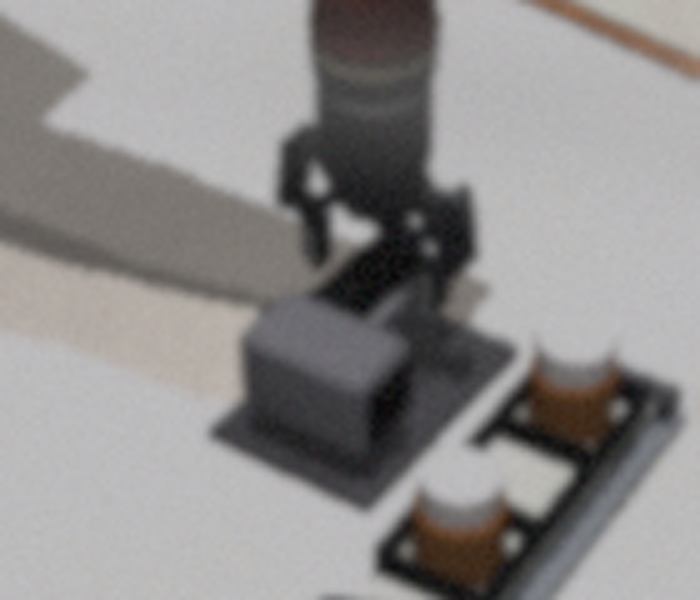

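```bash
python3 -m crank '[{"xyz":[0,0,0],"twist":[0,0,0],"jaw":0},{"xyz":[0,0,0],"twist":[0,0,0],"jaw":0},{"xyz":[0,0,0],"twist":[0,0,0],"jaw":0},{"xyz":[0,0,0],"twist":[0,0,0],"jaw":0},{"xyz":[0,0,0],"twist":[0,0,0],"jaw":0},{"xyz":[0,0,0],"twist":[0,0,0],"jaw":0}]'; python3 -c "
from h import *
s=ctrl.state();print(s['wrist_torque'],s['contact_force'],s['finger_gap'],s['eef_pos'])"
```

```text
time: 36.52
eef_pos: [434.4, 171.4, 53.4]
tcp_rot: [0.72, 0.694, 0.001, 0.001]
contact_force: [-8.1, 0.3, 16.0]
finger_gap: 44.3
[-0.12890972  0.9776527   0.28871757] [-8.06919716  0.26430511 15.9806643 ] 44.2564658848952 [434.40985355 171.43521641  53.38373702]
```

```bash
python3 -m crank '[{"xyz":[0,0,0],"twist":[0,0,0],"jaw":0},{"xyz":[0,0,0],"twist":[0,0,0],"jaw":0}]'; python3 - <<'E'
from h import *
d=ctrl.camera("scene");crop(d,"s24",240,150,320,215,9)
E
```

```text
time: 36.78
eef_pos: [434.4, 171.4, 53.4]
tcp_rot: [0.72, 0.694, 0.001, 0.001]
contact_force: [-7.6, -0.1, 16.2]
finger_gap: 44.1
```

View pics/s24.png

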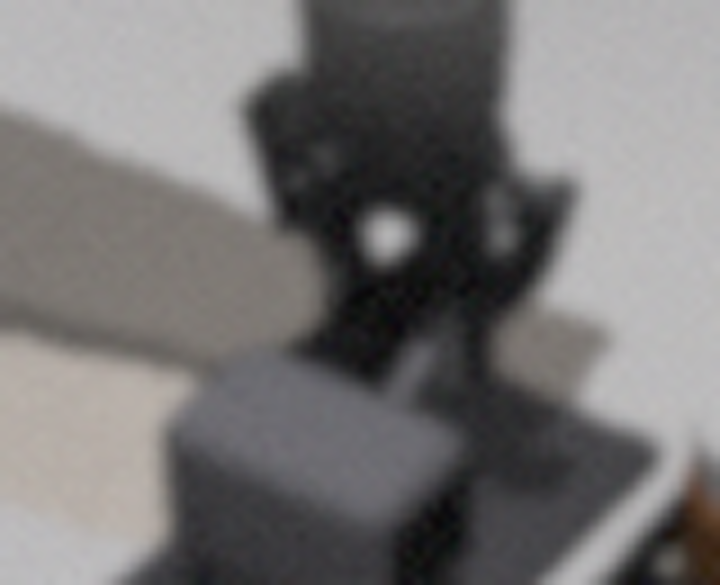

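The gap is steady at 44.1 mm with the tilted trigger at its stop, so it is fully squeezed. I let go and rise.

```bash
python3 -m crank '[{"xyz":[0,0,0],"twist":[0,0,0],"jaw":1},{"xyz":[0,0,0],"twist":[0,0,0],"jaw":1},{"xyz":[0,0,0],"twist":[0,0,0],"jaw":1},{"xyz":[0,0,0],"twist":[0,0,0],"jaw":1},{"xyz":[0,0,-15],"twist":[0,0,0],"jaw":1},{"xyz":[0,0,-40],"twist":[0,0,0],"jaw":1},{"xyz":[0,0,-80],"twist":[0,0,0],"jaw":1},{"xyz":[0,0,-120],"twist":[0,0,0],"jaw":1},{"xyz":[0,0,-130],"twist":[0,0,0],"jaw":1},{"xyz":[0,0,-130],"twist":[0,0,0],"jaw":1}]'; python3 - <<'E'
from h import *
d=ctrl.camera("scene");cv2.imwrite("pics/s25.png",cv2.resize(d["img"][130:370,120:400,::-1],None,fx=2.8,fy=2.4))
plan(597,-100,180,-69.3)
E
```

```text
time: 38.08
eef_pos: [434.1, 171.2, 182.0]
tcp_rot: [0.72, 0.693, 0.001, 0.0]
contact_force: [-0.9, -0.3, 0.1]
finger_gap: 85.5
t 38.12 tcp [433.6 171.2 180.9] yaw -2.2 F [-0.7 -0.3  0.2] gap 85.3
-> xyz [-264.7, 173.7, 0.8] twist [-0.0, 0.0, 67.1] alt [-0.0, 0.0, 67.1]
```

View pics/s25.png

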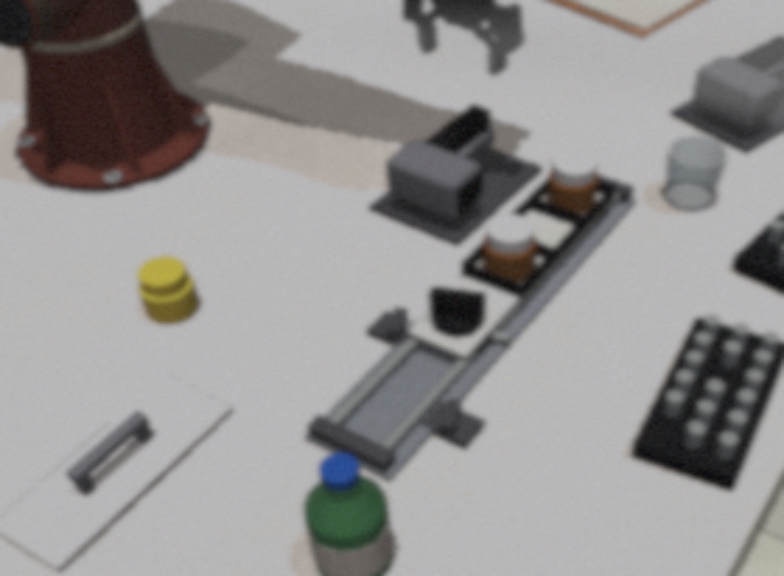

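Everything is in order: jars standing, cover flat, trigger let go. I return to the knob at (597,-101).

```bash
python3 -m crank '[{"xyz":[-20,13,0],"twist":[0,0,8],"jaw":1},{"xyz":[-60,39,0],"twist":[0,0,18],"jaw":1},{"xyz":[-105,69,0],"twist":[0,0,28],"jaw":1},{"xyz":[-150,98,0],"twist":[0,0,38],"jaw":1},{"xyz":[-195,128,0],"twist":[0,0,48],"jaw":1},{"xyz":[-235,154,0],"twist":[0,0,58],"jaw":1},{"xyz":[-260,170,0],"twist":[0,0,66],"jaw":1},{"xyz":[-266,174,0],"twist":[0,0,67.2],"jaw":1},{"xyz":[-266,174,0],"twist":[0,0,67.2],"jaw":1},{"xyz":[-266,174,0],"twist":[0,0,67.2],"jaw":1}]'; python3 - <<'E'
from h import *
plan(597,-101.4,60,-69.4)
d=ctrl.camera("scene");crop(d,"s26",190,170,350,290,5)
E
```

```text
time: 39.38
eef_pos: [596.9, -100.2, 181.0]
tcp_rot: [0.984, 0.18, -0.0, -0.0]
contact_force: [0.0, 0.4, -0.5]
finger_gap: 85.3
t 39.38 tcp [ 596.9 -100.2  181. ] yaw -69.3 F [ 0.   0.4 -0.5] gap 85.3
-> xyz [-0.3, 1.3, 121.0] twist [-0.0, 0.0, 0.1] alt [-0.0, 0.0, 0.1]
```

View pics/s26.png

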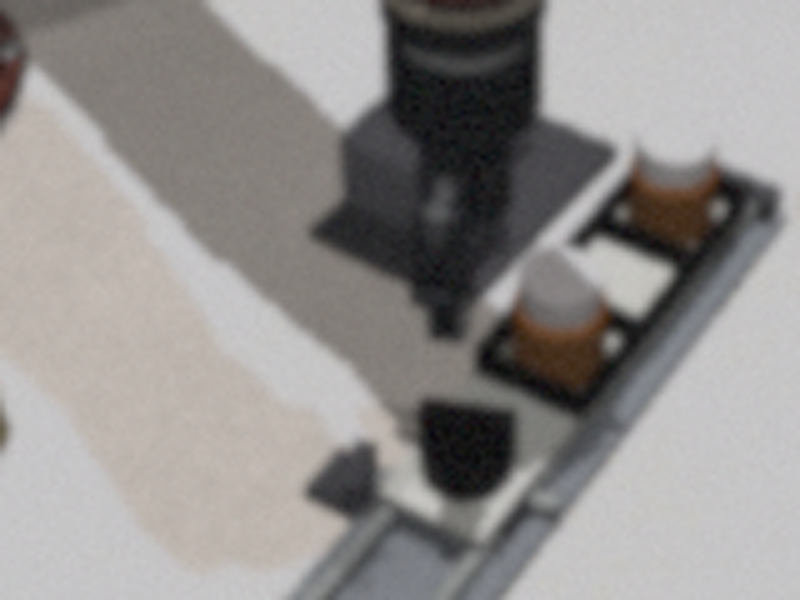

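```bash
python3 -m crank '[{"xyz":[0,1.3,25],"twist":[0,0,0],"jaw":1},{"xyz":[0,1.3,55],"twist":[0,0,0],"jaw":1},{"xyz":[0,1.3,85],"twist":[0,0,0],"jaw":1},{"xyz":[0,1.3,108],"twist":[0,0,0],"jaw":1},{"xyz":[0,1.3,120],"twist":[0,0,0],"jaw":1},{"xyz":[0,1.3,120],"twist":[0,0,0],"jaw":1},{"xyz":[0,1.3,120],"twist":[0,0,0],"jaw":0.4},{"xyz":[0,1.3,120],"twist":[0,0,0],"jaw":0.2},{"xyz":[0,1.3,120],"twist":[0,0,0],"jaw":0},{"xyz":[0,1.3,120],"twist":[0,0,0],"jaw":0},{"xyz":[0,1.3,120],"twist":[0,0,0],"jaw":0},{"xyz":[0,1.3,120],"twist":[0,0,0],"jaw":0}]'
```

```text
time: 40.92
eef_pos: [597.8, -102.6, 61.8]
tcp_rot: [0.984, 0.179, -0.0, 0.0]
contact_force: [-4.1, 0.6, 5.5]
finger_gap: 13.1
```

```bash
python3 -m crank '[{"xyz":[0,0,0],"twist":[0,0,-8],"jaw":0},{"xyz":[0,0,0],"twist":[0,0,-17],"jaw":0},{"xyz":[0,0,0],"twist":[0,0,-26],"jaw":0},{"xyz":[0,0,0],"twist":[0,0,-35],"jaw":0},{"xyz":[0,0,0],"twist":[0,0,-44],"jaw":0},{"xyz":[0,0,0],"twist":[0,0,-53],"jaw":0},{"xyz":[0,0,0],"twist":[0,0,-61],"jaw":0},{"xyz":[0,0,0],"twist":[0,0,-67],"jaw":0},{"xyz":[0,0,0],"twist":[0,0,-69],"jaw":0},{"xyz":[0,0,0],"twist":[0,0,-69],"jaw":0}]'; python3 - <<'E'
from h import *
s=ctrl.state();print(s['wrist_torque'])
plan(596,-231,61,0)
E
```

```text
time: 42.18
eef_pos: [597.4, -102.2, 61.7]
tcp_rot: [0.709, 0.705, -0.0, -0.0]
contact_force: [-6.5, 2.1, 8.0]
finger_gap: 13.0
[ 0.43265453  1.12761444 -0.07770343]
t 42.17 tcp [ 597.4 -102.2   61.7] yaw -0.4 F [-6.5  2.1  8. ] gap 13.0
-> xyz [-128.8, -0.6, 0.7] twist [-0.0, -0.0, -0.4] alt [-0.0, -0.0, -0.4]
```

```bash
python3 -m crank '[{"xyz":[0,0,0],"twist":[0,0,-0.6],"jaw":0},{"xyz":[-4,0,0],"twist":[0,0,-0.6],"jaw":0},{"xyz":[-12,0,0],"twist":[0,0,-0.6],"jaw":0},{"xyz":[-22,-0.3,0],"twist":[0,0,-0.6],"jaw":0},{"xyz":[-32,-0.4,0],"twist":[0,0,-0.6],"jaw":0},{"xyz":[-42,-0.5,0],"twist":[0,0,-0.6],"jaw":0},{"xyz":[-52,-0.6,0],"twist":[0,0,-0.6],"jaw":0},{"xyz":[-62,-0.7,0],"twist":[0,0,-0.6],"jaw":0},{"xyz":[-72,-0.8,0],"twist":[0,0,-0.6],"jaw":0},{"xyz":[-80,-0.9,0],"twist":[0,0,-0.6],"jaw":0},{"xyz":[-85,-1,0],"twist":[0,0,-0.6],"jaw":0},{"xyz":[-87,-1,0],"twist":[0,0,-0.6],"jaw":0}]'
```

```text
time: 43.68
eef_pos: [596.5, -189.7, 61.8]
tcp_rot: [0.706, 0.708, 0.0, 0.0]
contact_force: [-1.7, 2.1, 6.3]
finger_gap: 12.8
```

```bash
python3 -m crank '[{"xyz":[-4,0,0],"twist":[0,0,0],"jaw":0},{"xyz":[-12,-0.2,0],"twist":[0,0,0],"jaw":0},{"xyz":[-20,-0.4,0],"twist":[0,0,0],"jaw":0},{"xyz":[-28,-0.6,0],"twist":[0,0,0],"jaw":0},{"xyz":[-35,-0.8,0],"twist":[0,0,0],"jaw":0},{"xyz":[-40,-0.8,0],"twist":[0,0,0],"jaw":0},{"xyz":[-43,-0.8,0],"twist":[0,0,0],"jaw":0},{"xyz":[-43,-0.8,0],"twist":[0,0,0],"jaw":0}]';python3 - <<'E'
from h import *
d=ctrl.camera("scene");crop(d,"s27",190,190,350,310,5)
plan(596,-231,61,0)
E
```

```text
time: 44.68
eef_pos: [596.1, -231.4, 61.8]
tcp_rot: [0.706, 0.709, 0.001, -0.0]
contact_force: [0.4, 7.1, 8.3]
finger_gap: 13.0
t 44.73 tcp [ 596.1 -231.4   61.8] yaw 0.2 F [0.2 8.2 7.6] gap 13.2
-> xyz [0.4, -0.1, 0.8] twist [0.1, -0.1, 0.2] alt [0.1, -0.1, 0.2]
```

View pics/s27.png

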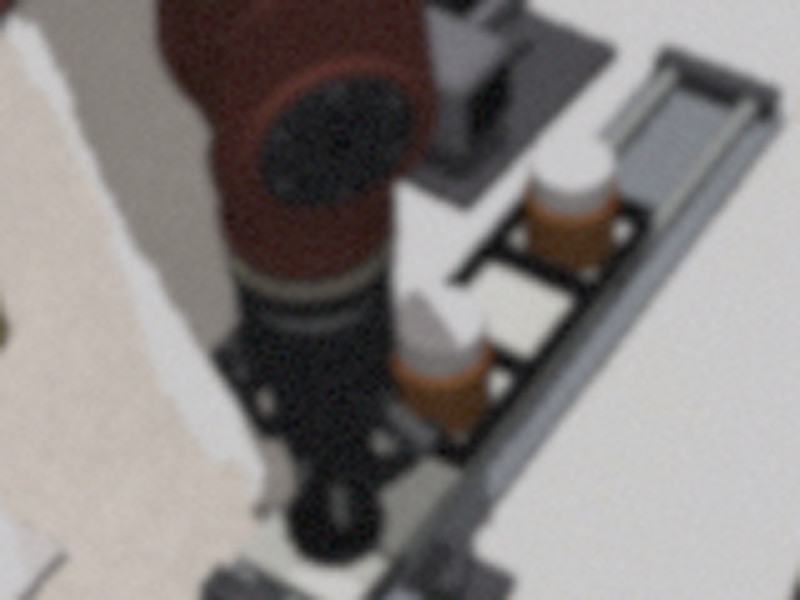

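Force is rising at y = -231.4, so it is at the parked stop. I press slightly, then lock with a relieved push.

```bash
python3 -m crank '[{"xyz":[-1.5,0,0],"twist":[0,0,0],"jaw":0},{"xyz":[-1.5,0,0],"twist":[0,0,0],"jaw":0}]'; python3 -m crank '[{"xyz":[1,0,0],"twist":[0,0,8],"jaw":0},{"xyz":[1,0,0],"twist":[0,0,17],"jaw":0},{"xyz":[1,0,0],"twist":[0,0,26],"jaw":0},{"xyz":[1,0,0],"twist":[0,0,35],"jaw":0},{"xyz":[1,0,0],"twist":[0,0,44],"jaw":0},{"xyz":[1,0,0],"twist":[0,0,53],"jaw":0},{"xyz":[1,0,0],"twist":[0,0,61],"jaw":0},{"xyz":[1,0,0],"twist":[0,0,67],"jaw":0},{"xyz":[1,0,0],"twist":[0,0,70],"jaw":0},{"xyz":[1,0,0],"twist":[0,0,70],"jaw":0},{"xyz":[1,0,0],"twist":[0,0,70],"jaw":0}]';python3 - <<'E'
from h import *
print(ctrl.state()['wrist_torque']);plan(596,-231,61,0)
E
```

```text
time: 44.98
eef_pos: [596.1, -231.5, 61.7]
tcp_rot: [0.705, 0.709, 0.002, -0.001]
contact_force: [-0.4, 12.8, 9.2]
finger_gap: 13.2
time: 46.35
eef_pos: [596.5, -231.8, 61.7]
tcp_rot: [0.984, 0.176, 0.001, -0.001]
contact_force: [1.9, 7.5, 6.5]
finger_gap: 12.8
[ 1.45021895 -0.45217258  0.25574484]
t 46.35 tcp [ 596.5 -231.8   61.7] yaw -69.7 F [1.9 7.5 6.5] gap 12.8
-> xyz [-0.2, -0.9, 0.7] twist [0.0, -0.2, -69.7] alt [0.0, -0.2, -69.7]
```

Locked. I release and retreat clear.

```bash
python3 -m crank '[{"xyz":[0,0,0],"twist":[0,0,0],"jaw":0.4},{"xyz":[0,0,0],"twist":[0,0,0],"jaw":0.6},{"xyz":[0,0,0],"twist":[0,0,0],"jaw":0.6},{"xyz":[0,0,-20],"twist":[0,0,0],"jaw":0.6},{"xyz":[0,0,-60],"twist":[0,0,0],"jaw":1},{"xyz":[0,0,-100],"twist":[0,0,0],"jaw":1},{"xyz":[0,0,-140],"twist":[0,0,0],"jaw":1},{"xyz":[-50,0,-140],"twist":[0,0,0],"jaw":1},{"xyz":[-100,0,-140],"twist":[0,0,0],"jaw":1},{"xyz":[-140,0,-140],"twist":[0,0,0],"jaw":1},{"xyz":[-140,0,-140],"twist":[0,0,0],"jaw":1},{"xyz":[-140,0,-140],"twist":[0,0,0],"jaw":1}]';python3 - <<'E'
from h import *
d=ctrl.camera("scene");cv2.imwrite("pics/s28.png",cv2.resize(d["img"][130:370,120:400,::-1],None,fx=2.8,fy=2.4))
c=ctrl.camera("top");crop(c,"t28",180,120,500,330,2.5)
E
```

```text
time: 47.85
eef_pos: [464.7, -281.6, 202.5]
tcp_rot: [0.985, 0.175, 0.001, 0.001]
contact_force: [1.5, -0.4, -0.0]
finger_gap: 85.2
```

View pics/s28.png

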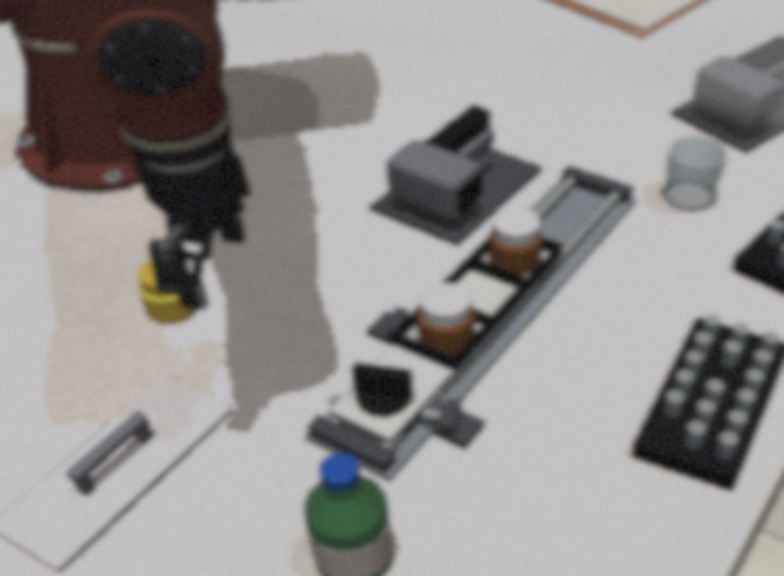

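View pics/t28.png

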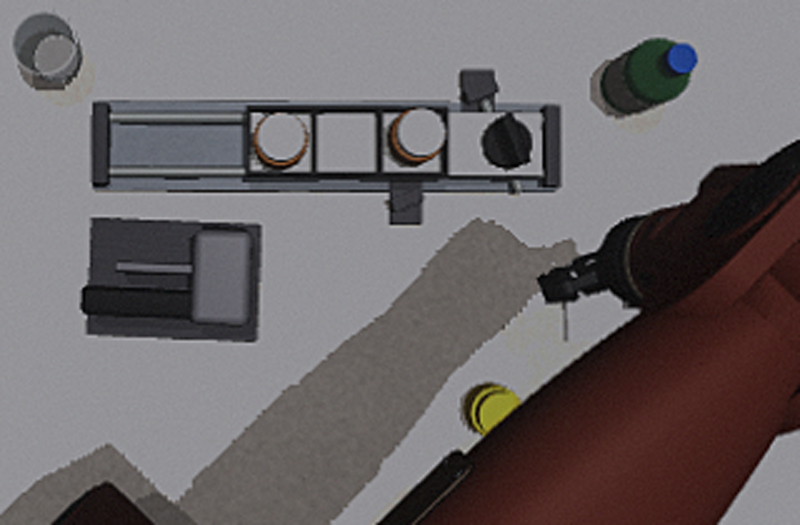

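Both jars are standing in the rack and the carriage is parked with the knob slanted, as at the start. The trigger is released, the cover is flat, the bottle and beaker are untouched, and the arm is clear. Handing in.

```bash
python3 -c "
from plant import ctrl
print(ctrl.close_job())"
```

```text
the job is handed in; nothing more can be done
None
```

I did the whole sequence in order and handed the job in at about 48 s of the 192 s allowed; close_job gives no verdict.

- **Cover:** it lies flat on the bench at about (421, -411).
- **Jars:** I saw only two amber jars, so only those two went in, one in each outer pocket. The middle pocket stayed empty, and the yellow look-alike was left alone.
- **Carriage and knob out:** I freed the knob, slid the carriage about 129 mm to its end stop and turned the knob back to lock it.
- **Scanner:** I squeezed the trigger of the scanner nearest the base for roughly 0.7 s and let it go. The gap held steady at 44.1 mm, which I took as fully squeezed; I had no direct reading of the trigger angle.
- **Carriage and knob back:** the carriage went back to the parked stop and was locked again. The knob axis read y = -231.8, against -230.7 when first gripped, which is within the stated play.

The final pictures show both jars upright in the rack, the knob slanted as at the start, the trigger out, and the cover flat. The bottle and beaker look to be where they started, and the arm is clear of everything. None of my checks failed. One small disagreement was a sideways force of about 9 N during the first slide, because the rail is slightly out of line with world y; I corrected for it on the way.

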